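Load the burn-in dock and wind its timer

ROBOT

A 7-joint arm with a two-finger parallel gripper is mounted at the origin on the work surface. World frame = base frame: x ahead of the robot, y to its left, z up, the work surface at z = 0. Lengths are in m, angles in rad, forces in N, time in s.
With the tool pointing down it reaches from about 0.4 to 0.85 m from the base axis. Payload 10.4 kg.
Tool frame: the origin (TCP) lies at the very end of the fingers, on their centre line; the grasp point (between the pads) lies 19 mm behind it; z points along the fingers, y is the line along which they close (so a half turn about z gives the same grasp; the last joint's range is limited). The gripper opens to 87 mm and grips with 3 to 60 N. Pads are 19 mm wide; open, the fingers measure 117 mm over their backs; the gripper's body (75 mm by 190 mm) begins 51 mm behind the grasp point.
Start: joints at [1.258, 0.332, -0.065, 1.46, 0.022, 1.35, -0.088], TCP at [0.179, -0.599, 0.223] pointing down, gripper open.
Joint ranges: [-2.6, 2.6], [-0.5, 2.12], [-1.47, 1.34], [0.16, 2.42], [-1.27, 4.41], [0.06, 2.06], [-2.6, 2.6]. Speed limits (rad/s): [2.22, 2.22, 2.79, 2.79, 3.14, 3.14, 3.14].

INTERFACE

Orientations are given as a unit quaternion [x, y, z, w].
In Python, from bench import read_state, cams, workorder gives the robot as it stands.
- The arm moves only by the shell command python3 -m crank 'ROWS' [FORCE]. ROWS is text: rows parted by semicolons, each of 5 numbers parted by spaces: the shift along the tool's x, y, z scaled (see below), then the turn about the tool's z scaled (see below), then the opening, from -1 (shut) to 1 (fully open). In form: dx dy dz yaw jaw; .... A call has 1 to 10 rows; each row shifts and turns the commanded pose from where the row before left it, along the tool's axes as they then stand; what a row does not reach is not made up. The controller multiplies each number of a shift by 200 mm and each number of a turn by 90 degrees. A row lasts 1/10 s, in which the tool goes at most 50 mm and 8.59 degrees, less where a joint would pass 70% of its speed; a pose out of reach is approached as far as the arm can. A call with a number of a shift or a turn outside -1 to 1 is refused whole. A call with a gripper value outside its range is refused whole. The fingers move at their own pace and stop on an object; FORCE is the grip in N (left out, the last holds). Time passes only in rows, so rows that do not move let the fingers close. It gives the time, the measured TCP pose, the force, the opening and the grip force at its end, in the units of the state.
- read_state(): the state, without advancing time (a new reading comes with each control period).
- cams.camera(name): name is "side" or "top" or "wrist"; returns a dict with "img" (384x512x3 uint8, blue, green, red), "K" (3x3 intrinsics, pixels), "xyz" and "attitude" of the camera in the world; the wrist camera has in their place "mount" (4x4, takes a point from camera to tool coordinates, whose origin is the TCP and whose axes are the flange's). Camera axes: x right, y down, z forward; pixel columns grow to the right and rows downward; lengths in m; the calibration is good to about 2 mm. A picture is of the moment at which its call begins: read the wrist's pose just before it. There is no depth.
- workorder.close_job(): hands the job in; it is judged then, once.
The state is a dict: "time": time; "joint_positions": joint angles; "joint_vel": joint speeds; "joint_torque": joint torques, N m; "ee_pos": TCP position; "eef_rot": TCP orientation; "ft_force": force on the tool from outside, world axes, zero at the start; "torque": the same for the moment, N m; "width": finger opening in m; "grip_force": force on a finger pad.
Only numpy, scipy, OpenCV 4.12 (cv2) and the standard library are available. Lean on these libraries where they do the work, as an engineer would, in place of code of your own. Each camera call takes 0.05 s, during which the arm holds its last target. There are 200 camera calls.

TASK

Slide every loose board carrier lying on the bench nose first into a free bay of the burn-in dock until it is fully home, leaving the carrier that is already in the dock where it is. Then wind the timer's key clockwise until its arrow points to the mark with as many dots as there are carriers in the dock, counting the one that was already there. Leave the other things on the bench alone.

Things in the scene. Friction and masses are not known exactly. Their poses are not given: they have to be found in the camera images.
- board0: Loose board carrier lying flat on the bench (three or four of these four are there; an absent one reads None): grey plate 130 long (x) x 40 (y) x 6 thick with a bare circuit board on it (top at 9), nose (+x) corners rounded, and a black upright grip tab 10 (x) x 26 (y) centred at x = -55, top 46 above the underside. Origin: middle of the underside. About 0.12 kg (0.08 to 0.17).
- board1: Loose board carrier lying flat on the bench (three or four of these four are there; an absent one reads None): grey plate 130 long (x) x 40 (y) x 6 thick with a bare circuit board on it (top at 9), nose (+x) corners rounded, and a black upright grip tab 10 (x) x 26 (y) centred at x = -55, top 46 above the underside. Origin: middle of the underside. About 0.12 kg (0.08 to 0.17).
- board2: Loose board carrier lying flat on the bench (three or four of these four are there; an absent one reads None): grey plate 130 long (x) x 40 (y) x 6 thick with a bare circuit board on it (top at 9), nose (+x) corners rounded, and a black upright grip tab 10 (x) x 26 (y) centred at x = -55, top 46 above the underside. Origin: middle of the underside. About 0.12 kg (0.08 to 0.17).
- board3: Loose board carrier lying flat on the bench (three or four of these four are there; an absent one reads None): grey plate 130 long (x) x 40 (y) x 6 thick with a bare circuit board on it (top at 9), nose (+x) corners rounded, and a black upright grip tab 10 (x) x 26 (y) centred at x = -55, top 46 above the underside. Origin: middle of the underside. About 0.12 kg (0.08 to 0.17).
- parked0: Carrier fully home in bay1 at the start (only one of the five parked ones is there, the others read None): grey plate 130 long (x) x 40 (y) x 6 thick with a bare circuit board on it (top at 9), nose (+x) corners rounded, and a black upright grip tab 10 (x) x 26 (y) centred at x = -55, top 46 above the underside. Origin: middle of the underside. About 0.12 kg (0.08 to 0.17).
- parked1: Carrier fully home in bay2 at the start (only one of the five parked ones is there, the others read None): grey plate 130 long (x) x 40 (y) x 6 thick with a bare circuit board on it (top at 9), nose (+x) corners rounded, and a black upright grip tab 10 (x) x 26 (y) centred at x = -55, top 46 above the underside. Origin: middle of the underside. About 0.12 kg (0.08 to 0.17).
- parked2: Carrier fully home in bay3 at the start (only one of the five parked ones is there, the others read None): grey plate 130 long (x) x 40 (y) x 6 thick with a bare circuit board on it (top at 9), nose (+x) corners rounded, and a black upright grip tab 10 (x) x 26 (y) centred at x = -55, top 46 above the underside. Origin: middle of the underside. About 0.12 kg (0.08 to 0.17).
- parked3: Carrier fully home in bay4 at the start (only one of the five parked ones is there, the others read None): grey plate 130 long (x) x 40 (y) x 6 thick with a bare circuit board on it (top at 9), nose (+x) corners rounded, and a black upright grip tab 10 (x) x 26 (y) centred at x = -55, top 46 above the underside. Origin: middle of the underside. About 0.12 kg (0.08 to 0.17).
- parked4: Carrier fully home in bay5 at the start (only one of the five parked ones is there, the others read None): grey plate 130 long (x) x 40 (y) x 6 thick with a bare circuit board on it (top at 9), nose (+x) corners rounded, and a black upright grip tab 10 (x) x 26 (y) centred at x = -55, top 46 above the underside. Origin: middle of the underside. About 0.12 kg (0.08 to 0.17).
- dock: Fixed dock: a row of five open-fronted bays, 17 high and 80 deep, the rear 50 under a clear roof, before a grey box 75 deep, 269 wide, 50 high. Origin: on the bench, middle of the row of mouths; x runs into the bays, y across them, z up. Walls between bays are 9 thick with rounded noses (radius 4.5).
- bay1 (a point): Middle of the mouth of bay 1 (dock y = -104) at bench level; x runs in. Bay 43 wide, 14 high inside, floor = bench top, stop 80 behind the mouth; next bay 52 away. A carrier enters nose first; fully home its nose touches the stop, its origin is 15 inside the mouth and its tab's centre 40 outside.
- bay2 (a point): Middle of the mouth of bay 2 (dock y = -52) at bench level; x runs in. Bay 43 wide, 14 high inside, floor = bench top, stop 80 behind the mouth; next bay 52 away. A carrier enters nose first; fully home its nose touches the stop, its origin is 15 inside the mouth and its tab's centre 40 outside.
- bay3 (a point): Middle of the mouth of bay 3 (dock y = +0) at bench level; x runs in. Bay 43 wide, 14 high inside, floor = bench top, stop 80 behind the mouth; next bay 52 away. A carrier enters nose first; fully home its nose touches the stop, its origin is 15 inside the mouth and its tab's centre 40 outside.
- bay4 (a point): Middle of the mouth of bay 4 (dock y = +52) at bench level; x runs in. Bay 43 wide, 14 high inside, floor = bench top, stop 80 behind the mouth; next bay 52 away. A carrier enters nose first; fully home its nose touches the stop, its origin is 15 inside the mouth and its tab's centre 40 outside.
- bay5 (a point): Middle of the mouth of bay 5 (dock y = +104) at bench level; x runs in. Bay 43 wide, 14 high inside, floor = bench top, stop 80 behind the mouth; next bay 52 away. A carrier enters nose first; fully home its nose touches the stop, its origin is 15 inside the mouth and its tab's centre 40 outside.
- timer: Fixed round wind-up timer, 104 across, 28 high, white dial on top. Origin: centre of its underside. A plain line (zero) on the dial's -x side, then, clockwise from above, marks of one, two, three, four and five dots, 60 degrees (1.047 rad) apart, 42 from the axis.
- key (a joint): Timer's wing key, rad: 0 = its small black arrow (just over the dial) points at the zero line; grows as wound clockwise from above (1.047 per mark; stop at 5.7). Partly wound at the start. Up to 0.1 N m to wind; its spring is weak against the friction, so it stays where let go and can be turned back.
- key_grip (a point): Middle of the key's wing, on the timer's axis, 58 above the bench. The wing is an upright black bar 40 long (x; arrow at the -x end) x 10 thick (y), from 40 to 72 above the bench. The frame turns with the key.
- flux_bottle: Bystander: flux bottle, 38 across, 85 high. Leave it alone.
- screwdriver: Bystander: screwdriver 150 long, lying on the bench. Leave it alone.
- mouse: Bystander: round computer mouse, 62 across, 33 high. Leave it alone.

How it is judged:
On the way, in this order (a step that is already met when the one before it is completed fails the run):
1. every loose carrier is fully home in a bay of the dock (x of board0 in the frame of dock between 0.01 and 0.022 m and y of board0 in the frame of dock between -0.114 and 0.114 m and z of each of board0, board1, board2, board3 in the frame of dock below 0.009 m and angle between the x axis of each of board0, board1, board2, board3 and the x axis of dock, either way round below 0.08 rad and angle between each of board0, board1, board2, board3's own z axis and vertical below 0.08 rad and linear speed of each of board0, board1, board2, board3 below 0.02 m/s and x of board1 in the frame of dock between 0.01 and 0.022 m and y of board1 in the frame of dock between -0.114 and 0.114 m and x of board2 in the frame of dock between 0.01 and 0.022 m and y of board2 in the frame of dock between -0.114 and 0.114 m and x of board3 in the frame of dock between 0.01 and 0.022 m and y of board3 in the frame of dock between -0.114 and 0.114 m), for 0.2 s.
2. the key's arrow points to the mark that counts all carriers in the dock: five dots, or four if one of the loose four is absent (a height below -1 m just stands for absent) ((value of joint key between 4.98599 and 5.48599 rad or (value of joint key between 3.93879 and 4.43879 rad and height (world z) of board0 below -1 m) or (value of joint key between 3.93879 and 4.43879 rad and height (world z) of board1 below -1 m) or (value of joint key between 3.93879 and 4.43879 rad and height (world z) of board2 below -1 m) or (value of joint key between 3.93879 and 4.43879 rad and height (world z) of board3 below -1 m)) and (value of joint key below 4.43879 rad or height (world z) of board0 above -1 m) and (value of joint key below 4.43879 rad or height (world z) of board1 above -1 m) and (value of joint key below 4.43879 rad or height (world z) of board2 above -1 m) and (value of joint key below 4.43879 rad or height (world z) of board3 above -1 m)), for 0.2 s.
At the end, for the whole second after the job is handed in: Every loose carrier that is there lies flat in one of the bays, its nose within 5 mm of the stop, at rest; the key stands still within 0.25 rad (14 degrees) of the mark whose dots equal the number of carriers in the dock (the loose ones loaded plus the one already there: four or five) (all of step 1 and all of step 2 and velocity of joint key between -0.05 and 0.05 rad/s); the robot touches nothing.
It fails at once if the carrier that was already in the dock is shifted by more than 12 mm (distance of any of parked0, parked1, parked2, parked3, parked4 from where it was at the start of the episode above 0.012 m).
It fails at once if a bystander is shifted by more than 30 mm (distance of any of flux_bottle, screwdriver, mouse from where it was at the start of the episode above 0.03 m).
Of board0, board1, board2, board3 only 3 to 4 are there at a start; the rules pass over those that are not, and their reading is None.
Of parked0, parked1, parked2, parked3, parked4 only 1 to 1 are there at a start; the rules pass over those that are not, and their reading is None.
At some moment in a run one of board0, board1, board2, board3 may be knocked a few centimetres aside while the robot is not near it.
Once in a run the grip may slacken for a moment while it holds something.
It also fails if it takes over 210 s, if anything falls off the work surface, if the arm or the gripper's body presses on something with over 40 N, if the wrist force passes 120 N, or if a joint passes its speed limit or range.

## Working session

There is one attempt and no reset: what is moved stays moved. The work goes in short steps, Python scripts to look and compute and a shell command to move; the robot and the scene stay as the last step left them, time stands still between calls to the robot, and variables do not carry over. Pictures are saved under pics/ and viewed, at most 14 in all, crops included, and the job is handed in when it is done.

```bash
mkdir -p pics; ls
python3 - <<'E'
from bench import read_state, cams
import cv2,numpy as np
s=read_state(); print(s)
for n in("top","side"):
    c=cams.camera(n); cv2.imwrite(f"pics/{n}0.png",c["img"]); print(n,c["K"],c["xyz"],c["attitude"])
c=cams.camera("wrist");print(c["mount"])
E
```

```text
pics
{'time': 0.0, 'joint_positions': array([ 1.25837427,  0.3328717 , -0.06467427,  1.46091923,  0.02159378,
        1.34992749, -0.08850741]), 'joint_vel': array([ 0.00097151, -0.00025438,  0.00112332, -0.00017917,  0.00166927,
       -0.00040664,  0.00018472]), 'joint_torque': array([ 1.48014315e-03, -6.23254037e+01,  2.57386419e-02, -3.89902067e+01,
       -6.13096613e-02,  3.96197615e-02,  1.87207393e-04]), 'ee_pos': array([ 0.17848396, -0.5985684 ,  0.22176454]), 'eef_rot': array([ 9.89519412e-01,  1.44398133e-01, -1.37427596e-04, -7.02035437e-04]), 'ft_force': array([-0.51704646, -0.70866793, -0.62445748]), 'torque': array([ 0.02864411, -0.04554325, -0.00396407]), 'grip_force': 0.0, 'width': 0.08683304499687379}
top [[436.86703072   0.         254.12705804]
 [  0.         436.86703072 194.69604256]
 [  0.           0.           1.        ]] [0.41347284 0.05473302 1.11615771] [-0.70141634  0.70995403 -0.04944427  0.03918755]
side [[416.65508684   0.         263.1081528 ]
 [  0.         416.65508684 194.91233842]
 [  0.           0.           1.        ]] [ 0.54682844 -0.67027019  0.85232495] [ 0.93112797  0.00441637  0.00843467 -0.36456832]
[[-2.71535807e-04 -9.61633467e-01 -2.74337388e-01  7.51016907e-02]
 [ 9.99999789e-01 -4.23034069e-04  4.93071576e-04 -6.02110437e-04]
 [-5.90208191e-04 -2.74337196e-01  9.61633379e-01 -1.61399751e-01]
 [ 0.00000000e+00  0.00000000e+00  0.00000000e+00  1.00000000e+00]]
```

View pics/top0.png

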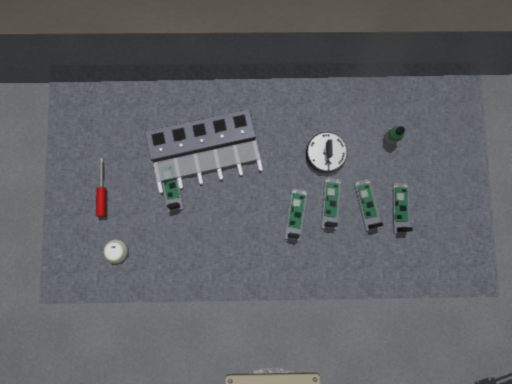

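View pics/side0.png

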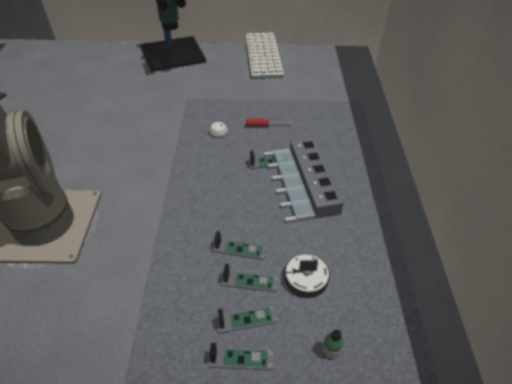

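Four loose boards are lying at about x = 290–410, y = 180–235 px. The dock is at about (205,145), with its leftmost bay occupied. The timer is at (327,152). I'll enlarge this part of the image to pick points.

```bash
cat > h.py <<'E'
import numpy as np,cv2
from scipy.spatial.transform import Rotation as R
from bench import read_state, cams
def pose(name):
    s=read_state(); c=cams.camera(name)
    if name=="wrist":
        T=np.eye(4);T[:3,:3]=R.from_quat(s["eef_rot"]).as_matrix();T[:3,3]=s["ee_pos"]
        M=T@c["mount"]; c["Rm"],c["p"]=M[:3,:3],M[:3,3]
    else: c["Rm"],c["p"]=R.from_quat(c["attitude"]).as_matrix(),np.array(c["xyz"])
    return c
def unproj(c,uv,z):
    d=c["Rm"]@np.linalg.inv(c["K"])@np.array([uv[0],uv[1],1.])
    return c["p"]+d*(z-c["p"][2])/d[2]
def proj(c,P):
    q=c["K"]@c["Rm"].T@(np.array(P)-c["p"]); return q[:2]/q[2]
def toolrel(P):
    "world point -> position in the current tool frame, as row units (/0.2)"
    s=read_state(); return R.from_quat(s["eef_rot"]).inv().apply(np.array(P)-s["ee_pos"])/0.2
E
python3 - <<'E'
from h import *
c=pose("top")
a=cv2.resize(c["img"][105:250,145:415],None,fx=2.96,fy=2.96,interpolation=cv2.INTER_CUBIC)
cv2.imwrite("pics/t1.png",a)
for uv in[(0,0),(510,0),(272,378)]: print(unproj(c,uv,0))
E
```

```text
[1.0927836  0.71835543 0.        ]
[ 1.08631343 -0.67371938  0.        ]
[ 0.10151988 -0.00028637  0.        ]
```

View pics/t1.png

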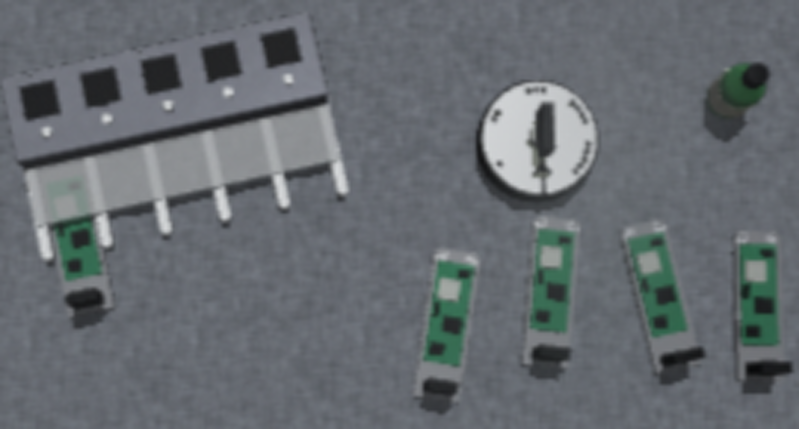

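The crop shows four carriers with noses up and tabs at the bottom. Their tab bases are at about (440,388), (549,355), (680,358) and (765,368). The six dock wall noses run from (47,255) to (343,192), and the leftmost bay, bay 5, is occupied. I'll fit poses to these points.

```bash
cat > fit.py <<'E'
from h import *
from scipy.optimize import least_squares
def fit(c,L,uv,x0):
    "pose (x,y,yaw) of a body with local points L seen at pixels uv"
    def W(p): return np.array([[p[0]+np.cos(p[2])*l[0]-np.sin(p[2])*l[1],p[1]+np.sin(p[2])*l[0]+np.cos(p[2])*l[1],l[2]] for l in L])
    f=lambda p:np.concatenate([proj(c,w)-u for w,u in zip(W(p),uv)])
    r=least_squares(f,x0,loss="soft_l1"); return r.x,np.abs(r.fun).reshape(-1,2).max(1).round(1)
E
python3 - <<'E'
from fit import *
c=pose("top")
C=lambda l:[np.array(p)/2.96+[145,105] for p in l]
L=[(2,y,.017) for y in(.13,.078,.026,-.026,-.078,-.13)]
L=[(.003,y,.017) for y in(.13,.078,.026,-.026,-.078,-.13)]+[(.155,.1345,.05),(.155,-.1345,.05),(.08,.1345,.05),(.08,-.1345,.05)]
print("dock",fit(c,L,C([(47,255),(107,243),(165,230),(225,217),(284,204),(343,192),(3,78),(303,12),(20,155),(328,95)]),[.6,.15,.2]))
P=[(.065,.02,.006),(.065,-.02,.006),(-.065,.02,.006),(-.065,-.02,.006)]
for n,l in dict(A=[(435,252),(479,258),(416,396),(459,402)],B=[(537,217),(579,220),(524,362),(566,367)],C=[(626,228),(665,222),(660,372),(699,364)],D=[(738,234),(777,234),(740,378),(783,375)]).items():
    x,r=fit(c,P,C(l),[.5,-.2,0]); print(n,x,r,"tab",x[:2]-.055*np.array([np.cos(x[2]),np.sin(x[2])]))
t=C([(540,138)])[0]; print("timer",unproj(c,t,.028))
print(toolrel([.33,-.1,.15]))
E
```

```text
dock (array([0.58695639, 0.14626222, 0.20451137]), array([0.1, 0.2, 0.3, 0.1, 0.1, 0.2, 1.3, 2.6, 2.4, 0.6]))
A [ 0.49929404 -0.06867204 -0.15945101] [1.  0.7 0.7 1. ] tab [ 0.44499174 -0.05993935]
B [ 0.52903961 -0.15979607 -0.12287112] [0.8 0.6 0.7 0.7] tab [ 0.47445427 -0.15305515]
C [ 0.52363328 -0.25591012  0.19035154] [1.1 1.2 0.8 1.2] tab [ 0.4696267  -0.26631634]
D [ 0.51468503 -0.33984943 -0.02603384] [1.2 1.  0.6 1.9] tab [ 0.45970367 -0.33841773]
timer [ 0.65912465 -0.15022925  0.028     ]
[ 1.43838387 -2.17326945  0.36235869]
```

```bash
cat > go.py <<'E'
import sys
from h import *
x,y,z,yaw=map(float,sys.argv[1:5])   # yaw: world azimuth of tool y, rad
s=read_state(); r=R.from_quat(s["eef_rot"]); Y=r.as_matrix()[:,1]
d=(yaw-np.arctan2(Y[1],Y[0])+np.pi)%(2*np.pi)-np.pi
print("t",round(s["time"],1),"pos",s["ee_pos"].round(4),"F",s["ft_force"].round(1),"w",round(s["width"],4),"g",round(s["grip_force"],1))
print("tilt",r.as_matrix()[:,2].round(3),"shift first",toolrel([x,y,z]).round(3)," yaw units",round(-d/(np.pi/2),3))
R2=R.from_euler("z",d)*r
print("if yaw first",(R2.inv().apply(np.array([x,y,z])-s["ee_pos"])/.2).round(3))
E
python3 go.py .445 -.06 .12 -.159
```

```text
t 0.2 pos [ 0.1786 -0.5988  0.2222] F [-0.  -0.3  0.1] w 0.087 g 0.0
tilt [-0.     0.001 -1.   ] shift first [ 2.047 -2.2    0.512]  yaw units -0.714
if yaw first [2.871 0.889 0.511]
```

```bash
python3 -m crank '0 0 0 -0.09 1;0 0 0 -0.09 1;0 0 0 -0.09 1;0 0 0 -0.09 1;0 0 0 -0.09 1;0 0 0 -0.09 1;0 0 0 -0.09 1;0 0 0 -0.084 1;0.1 0.03 0 0 1;0.2 0.06 0.02 0 1' 30; python3 -m crank '0.2 0.06 0.02 0 1;0.2 0.06 0.02 0 1;0.2 0.06 0.02 0 1;0.2 0.06 0.02 0 1;0.2 0.06 0.02 0 1;0.2 0.06 0.02 0 1;0.2 0.06 0.02 0 1;0.2 0.06 0.02 0 1;0.2 0.06 0.02 0 1;0.2 0.06 0.02 0 1'; python3 go.py .445 -.06 .12 -.159
```

```text
time: 1.25
ee_pos: [0.2041, -0.5438, 0.2182]
eef_rot: [0.762, 0.647, -0.0, 0.0]
ft_force: [1.1, 0.6, -0.4]
width: 0.0871
grip_force: 0.0
time: 2.25
ee_pos: [0.3883, -0.1651, 0.1786]
eef_rot: [0.761, 0.648, -0.0, 0.0]
ft_force: [0.3, 0.1, -0.4]
width: 0.087
grip_force: 0.0
t 2.2 pos [ 0.3883 -0.1651  0.1786] F [ 0.3  0.1 -0.4] w 0.087 g 0.0
tilt [ 0.    -0.001 -1.   ] shift first [0.564 0.196 0.293]  yaw units -0.0
if yaw first [0.564 0.196 0.293]
```

```bash
python3 -m crank '0.19 0.07 0.1 0 1;0.19 0.07 0.1 0 1;0.18 0.06 0.09 0 1;0 0 0 0 1;0 0 0 0 1'; python3 go.py .445 -.06 .12 -.159
python3 - <<'E'
from h import *
c=pose("wrist"); cv2.imwrite("pics/w1.png",c["img"])
t=(.445,-.06);print(proj(c,[*t,.046]),proj(c,[.4993,-.0687,.006]))
E
```

```text
time: 2.75
ee_pos: [0.445, -0.0617, 0.1202]
eef_rot: [0.761, 0.649, -0.0, -0.001]
ft_force: [-1.0, -1.0, 0.6]
width: 0.0869
grip_force: 0.0
t 2.8 pos [ 0.445  -0.0617  0.1202] F [-1.  -1.   0.6] w 0.0869 g 0.0
tilt [-0.001  0.001 -1.   ] shift first [ 0.009 -0.002  0.001]  yaw units 0.001
if yaw first [ 0.009 -0.002  0.001]
[252.13974645 206.87000442] [317.06421151 192.80707851]
```

View pics/w1.png

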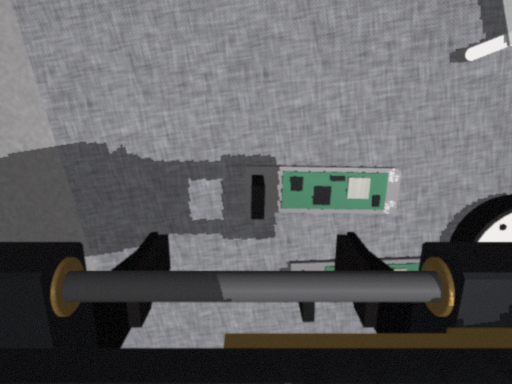

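The wrist view shows tab A at about (257,200) and its plate between rows 168 and 212. That is 2–3 mm from the prediction, so I'll correct, descend and grip.

```bash
python3 -m crank '0.01 0.01 0.13 0 1;0.01 0 0.13 0 1;0 0 0.13 0 1;0 0 0.1 0 1;0 0 0.04 0 1;0 0 0 0 1;0 0 0 0 -1;0 0 0 0 -1;0 0 0 0 -1;0 0 0 0 -1' 30; python3 -m crank '0 0 0 0 -1;0 0 0 0 -1;0 0 0 0 -1;0 0 -0.02 0 -1;0 0 -0.02 0 -1;0 0 0 0 -1' 30;python3 - <<'E'
from h import *
c=pose("wrist"); cv2.imwrite("pics/w2.png",c["img"])
E
python3 go.py .445 -.06 .02 .2045
```

```text
time: 3.8
ee_pos: [0.4482, -0.0591, 0.0151]
eef_rot: [0.761, 0.648, 0.0, 0.001]
ft_force: [1.0, 0.1, -0.5]
width: 0.0626
grip_force: 0.0
time: 4.4
ee_pos: [0.4482, -0.0589, 0.0232]
eef_rot: [0.761, 0.649, 0.0, 0.0]
ft_force: [0.0, -0.4, 0.4]
width: 0.0149
grip_force: 0.0
t 4.5 pos [ 0.4483 -0.059   0.023 ] F [ 2.1 -1.   1.3] w 0.0108 g 0.9
tilt [ 0.001 -0.    -1.   ] shift first [-0.008 -0.015  0.015]  yaw units -0.232
if yaw first [-0.002 -0.017  0.015]
```

View pics/w2.png

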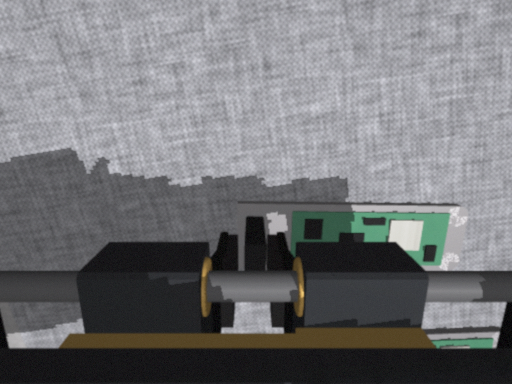

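The fingers are slow and were still closing when I lifted, so the grip on the tab at (255,240) is too high. I'll open slightly, lower and grip again, then lift 4 mm.

```bash
python3 -m crank '0 0 0 0 -0.6;0 0 0 0 -0.6;0 0 0 0 -0.6;0 0 0.02 0 -0.6;0 0 0.025 0 -0.6;0 0 0 0 -1;0 0 0 0 -1;0 0 0 0 -1;0 0 0 0 -1;0 0 0 0 -1' 30; python3 -m crank '0 0 0 0 -1;0 0 -0.01 0 -1;0 0 -0.01 0 -1;0 0 0 0 -1' 30;python3 - <<'E'
from h import *
c=pose("wrist"); cv2.imwrite("pics/w3.png",c["img"])
E
python3 go.py .445 -.06 .02 .2045
```

```text
time: 5.45
ee_pos: [0.4477, -0.0589, 0.0135]
eef_rot: [0.761, 0.649, -0.0, 0.0]
ft_force: [-0.0, 0.5, -1.3]
width: 0.0095
grip_force: 30.0
time: 5.85
ee_pos: [0.4481, -0.0589, 0.0179]
eef_rot: [0.761, 0.649, 0.0, 0.0]
ft_force: [-0.0, 0.5, -1.7]
width: 0.0095
grip_force: 30.0
t 5.9 pos [ 0.448  -0.0589  0.0178] F [ 1.2 -0.7 -1.5] w 0.0097 g 30.0
tilt [ 0. -0. -1.] shift first [-0.008 -0.014 -0.011]  yaw units -0.232
if yaw first [-0.002 -0.016 -0.011]
```

View pics/w3.png

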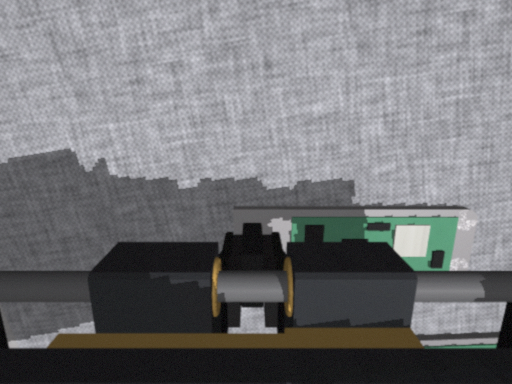

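Run:
```python
from h import *
c=cams.camera("wrist"); s=read_state(); M=np.linalg.inv(c["mount"])
def pr(p): q=c["K"]@(M[:3,:3]@np.array(p)+M[:3,3]); return (q[:2]/q[2]).round(1)
h=s["ee_pos"][2]-.0044
for off in(-.003,0,.003):
    print(off,"bottom",pr([.02+off,.0,h]),pr([.02+off,.12,h]),"top",pr([.02+off,.0,h-.006]),pr([.02+off,.12,h-.006]),"pcb",pr([.02+off,.12,h-.009]))
g=cv2.cvtColor(c["img"],cv2.COLOR_BGR2GRAY).astype(int)
for u in(270,340,400,440): print(u,g[200:224,u])
```

```text
-0.003 bottom [252.7 213.6] [472.2 213.5] top [252.7 217.2] [479.3 217.1] pcb [483.1 219. ]
0 bottom [252.7 208.3] [473.2 208.2] top [252.7 211.8] [480.4 211.7] pcb [484.1 213.5]
0.003 bottom [252.7 203.1] [474.2 203. ] top [252.7 206.4] [481.4 206.3] pcb [485.2 208. ]
270 [ 96  98  99  95  93  88  73  63  65  79  94  97  97  96  98  98  96  97
 100  99 101 107 135 170]
340 [90 87 85 88 94 90 73 63 61 78 93 97 98 98 98 96 84 68 76 75 76 76 77 74]
400 [178 179 161 124  99  92  73  64  69 130 180 184 185 184 183 179 154 114
 137 138 136 137 139 138]
440 [155 163 171 156 112  91  76  65  70 128 177 182 180 182 180 179 157 123
 135 136 136 137 137 136]
```

```bash
cat > bay.py <<'E'
import sys,subprocess,numpy as np
# bay number, tab dock x (m), board offset along tool x (m), z
n,x,o,z=int(sys.argv[1]),*map(float,sys.argv[2:5]); D=(.58696,.14626,.2045)
y=(n-3)*.052-o; c,s=np.cos(D[2]),np.sin(D[2])
subprocess.run(["python3","go.py",str(D[0]+c*x-s*y),str(D[1]+s*x+c*y),str(z),str(D[2])])
E
python3 bay.py 4 -.16 .0017 .0178
```

```text
t 6.0 pos [ 0.4479 -0.0589  0.0177] F [ 0.2  0.5 -1.6] w 0.0098 g 30.0
tilt [ 0. -0. -1.] shift first [ 1.073e+00 -3.140e-01 -1.000e-03]  yaw units -0.232
if yaw first [ 1.115e+00  8.900e-02 -1.000e-03]
```

```bash
python3 -m crank '0 0 0 -0.06 -1;0 0 0 -0.06 -1;0 0 0 -0.06 -1;0 0 0 -0.052 -1;0.08 0.01 0 0 -1;0.15 0.01 0 0 -1;0.15 0.01 0 0 -1;0.15 0.01 0 0 -1;0.15 0.01 0 0 -1;0.15 0.01 0 0 -1'; python3 -m crank '0.15 0.01 0 0 -1;0.09 0.01 0 0 -1;0.03 0.005 0 0 -1;0 0 0 0 -1;0 0 0 0 -1'; python3 bay.py 4 -.16 .0017 .0178
python3 - <<'E'
from h import *
c=pose("wrist"); cv2.imwrite("pics/w4.png",c["img"])
E
```

```text
time: 6.95
ee_pos: [0.4255, 0.1072, 0.0176]
eef_rot: [0.631, 0.776, -0.0, 0.0]
ft_force: [0.6, 0.2, -1.7]
width: 0.0097
grip_force: 30.0
time: 7.45
ee_pos: [0.4198, 0.1588, 0.0173]
eef_rot: [0.631, 0.775, -0.0, 0.0]
ft_force: [0.0, -0.0, -2.1]
width: 0.0098
grip_force: 30.0
t 7.5 pos [0.4198 0.1588 0.0173] F [ 0.  -0.  -2.1] w 0.0098 g 30.0
tilt [-0.    -0.001 -1.   ] shift first [ 0.02   0.006 -0.002]  yaw units -0.0
if yaw first [ 0.02   0.006 -0.002]
```

View pics/w4.png

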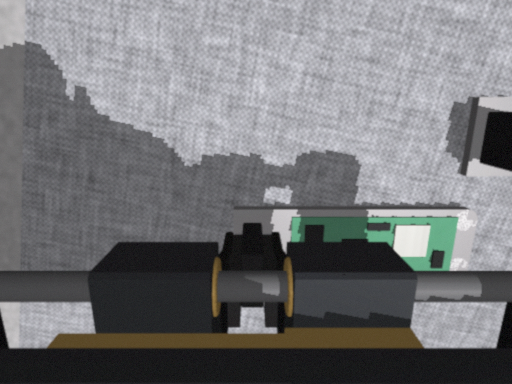

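The held plate is still at row 208. The parked carrier's tail is at column 468, rows 97–175, so I can use it as a lateral reference for the bay spacing.

Run:
```python
from h import *
c=pose("wrist"); g=cv2.cvtColor(c["img"],cv2.COLOR_BGR2GRAY).astype(int)
for u in(480,490,500,508): print(u,"top",g[88:106,u],"bot",g[166:184,u])
T=lambda uv,z:(lambda P:toolrel(P)*200)(unproj(c,uv,z)).round(1)
for u in(480,505): print("mm: bottom+y edge",T((u,97),0),"top+y",T((u,100),.006),"top-y",T((u,175),.006))
print("held", T((400,208.7),.0103))
```

```text
480 top [199 186 174 172 168 158 147 147 168 194 198 198 199 200 201 200 198 169] bot [202 201 204 205 202 203 201 200 202 198 190 182 185 183 174 170 174 174]
490 top [165 170 175 171 158 155 164 160 164 194 199 198 198 200 201 199 199 198] bot [192 200 199 199 199 199 203 201 197 190 177 176 172 168 174 184 186 179]
500 top [180 170 156 151 155 143 106 119 166 195 197 199 197 197 195 196 197 197] bot [ 31  87 154 194 196 197 198 198 195 197 188 174 169 173 175 171 179 189]
508 top [184 182 171 162 166 180 181 168 167 192 193 197 195 194 196 194 195 193] bot [ 15  15  28  70 142 192 193 193 194 186 165 165 174 184 178 171 172 178]
mm: bottom+y edge [ 78.1 115.6  17.3] top+y [ 76.6 112.   11.3] top-y [ 38.9 119.   11.3]
mm: bottom+y edge [ 78.1 128.3  17.3] top+y [ 76.6 124.3  11.3] top-y [ 38.9 132.1  11.3]
held [21.8 77.4  7. ]
```

```bash
python3 -m crank '0.021 0 0.016 0 -1;0 0.08 0 0 -1;0 0.07 0 0 -1;0 0.04 0 0 -1;0 0.04 0 0 -1;0 0.04 0 0 -1;0 0.04 0 0 -1;0 0.04 0 0 -1'; python3 bay.py 4 -.04 .0017 .0145;  python3 -m crank '0 0.05 0 0 -1;0 0.05 0 0 -1;0 0.05 0 0 -1;0 0.05 0 0 -1;0 0.03 0 0 -1;0 0 0 0 -1'; python3 bay.py 4 -.04 .0017 .0145
```

```text
time: 8.35
ee_pos: [0.4878, 0.1784, 0.0143]
eef_rot: [0.631, 0.776, -0.0, 0.0]
ft_force: [-0.1, 0.5, -1.5]
width: 0.0099
grip_force: 30.0
t 8.3 pos [0.4878 0.1784 0.0143] F [-0.1  0.5 -1.5] w 0.0099 g 30.0
tilt [-0. -0. -1.] shift first [-0.007  0.253 -0.001]  yaw units 0.0
if yaw first [-0.007  0.253 -0.001]
time: 8.95
ee_pos: [0.5331, 0.188, 0.0143]
eef_rot: [0.631, 0.776, 0.0, -0.0]
ft_force: [-0.2, 0.5, -2.1]
width: 0.0095
grip_force: 30.0
t 8.9 pos [0.5331 0.188  0.0143] F [-0.2  0.5 -2.1] w 0.0095 g 30.0
tilt [ 0.  0. -1.] shift first [-0.007  0.021 -0.001]  yaw units 0.0
if yaw first [-0.007  0.021 -0.001]
```

```bash
python3 -m crank '0 0.01 0 0 -1;0 0.01 0 0 -1;0 0 0 0 -1' 30;  python3 -m crank '0 0.01 0 0 -1;0 0.01 0 0 -1;0 0 0 0 -1';python3 bay.py 4 -.04 .0017 .0145
```

```text
time: 9.25
ee_pos: [0.5363, 0.1885, 0.0144]
eef_rot: [0.631, 0.776, 0.0, 0.0]
ft_force: [0.1, 0.7, -1.7]
width: 0.01
grip_force: 30.0
time: 9.55
ee_pos: [0.5402, 0.1893, 0.0143]
eef_rot: [0.631, 0.776, -0.0, -0.0]
ft_force: [-1.1, -0.6, -1.2]
width: 0.0096
grip_force: 30.0
t 9.6 pos [0.5402 0.1893 0.0143] F [-1.1 -0.6 -1.2] w 0.0096 g 30.0
tilt [-0. -0. -1.] shift first [-0.007 -0.015 -0.001]  yaw units 0.0
if yaw first [-0.007 -0.015 -0.001]
```

```bash
python3 -m crank '0 0.01 0 0 -1;0 0 0 0 -1' ;  python3 -m crank '0 0.01 0 0 -1;0 0 0 0 -1';python3 -m crank '0 0.01 0 0 -1;0 0 0 0 -1'; python3 bay.py 4 -.04 .0017 .0145
```

```text
time: 9.75
ee_pos: [0.5403, 0.1893, 0.0136]
eef_rot: [0.631, 0.776, -0.002, -0.001]
ft_force: [-6.5, -2.3, 1.2]
width: 0.01
grip_force: 30.0
time: 9.95
ee_pos: [0.5403, 0.1892, 0.0132]
eef_rot: [0.631, 0.776, -0.004, -0.002]
ft_force: [-16.9, -6.3, 6.7]
width: 0.0098
grip_force: 30.1
time: 10.15
ee_pos: [0.5403, 0.1892, 0.0131]
eef_rot: [0.631, 0.776, -0.006, -0.003]
ft_force: [-26.5, -9.3, 16.6]
width: 0.0098
grip_force: 30.0
t 10.2 pos [0.5403 0.1892 0.0131] F [-26.5  -9.3  16.6] w 0.0098 g 30.0
tilt [-0.011 -0.006 -1.   ] shift first [-0.006 -0.015 -0.007]  yaw units 0.001
if yaw first [-0.006 -0.015 -0.007]
```

```bash
sed -i 's/D=(.*)/D=(.5897,.1479,.2045)/' bay.py; python3 -m crank '0 -0.028 0.005 0 -1;0 0 0 0 -1;0 0 0 0 -0.2;0 0 0 0 -0.2;0 0 0 0 -0.2;0 0 0 0 -0.2;0 0 0 0 -0.2;0 0 0 0 -0.2;0 0 0 0 -0.2;0 0 -0.05 0 -0.2';python3 -m crank '0 0 -0.15 0 1;0 0 -0.15 0 1;0 0 -0.1 0 1;0 0 0 0 1'
python3 - <<'E'
from h import *
c=pose("wrist"); cv2.imwrite("pics/w5.png",c["img"])
c=pose("top"); cv2.imwrite("pics/t5.png",cv2.resize(c["img"][105:250,145:415],None,fx=2.96,fy=2.96,interpolation=cv2.INTER_CUBIC))
E
python3 go.py .475 -.153 .12 -.123
```

```text
time: 11.15
ee_pos: [0.5398, 0.1891, 0.0226]
eef_rot: [0.631, 0.776, -0.001, -0.001]
ft_force: [0.8, -0.6, -0.7]
width: 0.0348
grip_force: 0.0
time: 11.55
ee_pos: [0.5422, 0.1904, 0.107]
eef_rot: [0.631, 0.776, 0.002, 0.002]
ft_force: [-0.0, 0.0, 0.4]
width: 0.059
grip_force: 0.0
t 11.7 pos [0.5408 0.1893 0.1038] F [ 0.4 -0.3 -0.5] w 0.067 g 0.0
tilt [ 0.001 -0.    -1.   ] shift first [-1.609 -0.67  -0.081]  yaw units 0.209
if yaw first [-1.739 -0.116 -0.081]
```

View pics/w5.png

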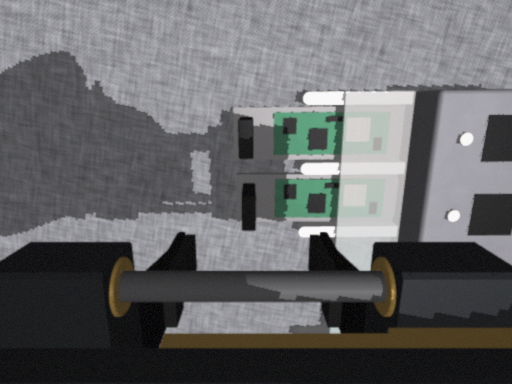

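Carriers A and parked both sit with their tails at column 237, so A is home. Next is B. I'll locate boards by their green PCB in code.

```bash
cat > loc.py <<'E'
from h import *
def boards(name):
    "tab positions and yaws from green PCBs (PCB centre 64 mm ahead of the tab)"
    c=pose(name); hsv=cv2.cvtColor(c["img"],cv2.COLOR_BGR2HSV)
    m=cv2.inRange(hsv,(45,70,40),(90,255,255)); m=cv2.morphologyEx(m,cv2.MORPH_CLOSE,np.ones((9,9) if name=="wrist" else (3,3)))
    out=[]
    for k in cv2.findContours(m,cv2.RETR_EXTERNAL,cv2.CHAIN_APPROX_NONE)[0]:
        if cv2.contourArea(k)<(1500 if name=="wrist" else 100): continue
        W=np.array([unproj(c,p,.009)[:2] for p in k[:,0]])*1000
        (x,y),(w,h),a=cv2.minAreaRect(W.astype(np.float32)); a=np.radians(a)
        if h>w: a+=np.pi/2
        a=(a+np.pi/2)%np.pi-np.pi/2
        t=np.array([x,y])/1000-.064*np.array([np.cos(a),np.sin(a)])
        out.append((t.round(4),round(a,3),(round(max(w,h)),round(min(w,h)))))
    return sorted(out,key=lambda o:-o[0][1])
if __name__=="__main__":
    import sys
    for o in boards(sys.argv[1]): print(*o)
E
python3 loc.py top; python3 -m crank '-0.1 -0.05 -0.08 0 1;-0.2 -0.08 0 0.05 1;-0.2 -0.07 0 0.05 1;-0.2 -0.04 0 0.05 1;-0.2 -0.02 0 0.05 1;-0.2 0 0 0 1;-0.2 0 0 0 1;-0.2 0 0 0 1;-0.15 0 0 0 1;0 0 0 0 1';  python3 go.py .475 -.153 .12 -.123
```

```text
[ 0.4751 -0.1518] -0.11 (86, 31)
[ 0.4713 -0.2625] 0.199 (86, 31)
[ 0.4609 -0.3345] -0.053 (88, 31)
time: 12.7
ee_pos: [0.4891, -0.1502, 0.1181]
eef_rot: [0.747, 0.665, -0.001, -0.001]
ft_force: [0.7, 0.5, -0.7]
width: 0.0869
grip_force: 0.0
t 12.7 pos [ 0.4891 -0.1502  0.1181] F [ 0.7  0.5 -0.7] w 0.0869 g 0.0
tilt [-0.002 -0.001 -1.   ] shift first [-0.022 -0.069 -0.01 ]  yaw units 0.004
if yaw first [-0.023 -0.069 -0.01 ]
```

```bash
python3 -m crank '-0.02 -0.07 0 0 1;0 0 0 0 1;0 0 0 0 1';  python3 loc.py wrist; python3 loc.py top; python3 go.py .475 -.153 .0137 -.123
```

```text
time: 13.0
ee_pos: [0.4764, -0.1472, 0.119]
eef_rot: [0.745, 0.668, -0.0, -0.0]
ft_force: [-0.3, -0.5, 1.1]
width: 0.0875
grip_force: 0.0
[ 0.4765 -0.1506] -0.12 (87, 31)
[0.5085 0.2368] 0.207 (50, 31)
[0.5198 0.1868] 0.201 (49, 31)
t 13.1 pos [ 0.4769 -0.1472  0.1192] F [-0.2 -0.1  0.7] w 0.0867 g 0.0
tilt [ 0.  0. -1.] shift first [-0.03  -0.006  0.528]  yaw units 0.009
if yaw first [-0.03  -0.006  0.528]
```

```bash
python3 -m crank '-0.018 0 0.1 0.008 1;0 0 0.15 0 1;0 0 0.14 0 1;0 0 0.1 0 1;0 0 0.038 0 1;0 0 0 0 1;0 0 0 0 -1;0 0 0 0 -1;0 0 0 0 -1;0 0 0 0 -1' 30; python3 -m crank '0 0 0 0 -1;0 0 0 0 -1;0 0 0 0 -1;0 0 0 0 -1;0 0 0 0 -1;0 0 0 0 -1;0 0 0 0 -1;0 0 -0.01 0 -1;0 0 -0.01 0 -1;0 0 0 0 -1' 30
cat > off.py <<'E'
from h import *
# lateral offset of held board: dark side band of plate -> top edge row
c=cams.camera("wrist"); s=read_state(); M=np.linalg.inv(c["mount"])
g=cv2.GaussianBlur(cv2.cvtColor(c["img"],cv2.COLOR_BGR2GRAY),(1,1),0).astype(float)
h=s["ee_pos"][2]-.0045-.006
def row(o): q=c["K"]@(M[:3,:3]@np.array([.02+o,.08,h])+M[:3,3]); return q[1]/q[2]
for u in(270,330,400,440): 
    d=np.diff(g[190:230,u]); k=190+np.argmin(g[195:225,u])+5; r=k+np.argmax(np.diff(g[k:k+5,u]))+.5
    print(u,r,"offset mm",round((row(0)-r)/(row(0)-row(.001)),2))
E
python3 off.py; python3 bay.py 3 -.16 .0017 .0175
```

```text
time: 14.1
ee_pos: [0.4765, -0.1516, 0.0143]
eef_rot: [0.749, 0.663, 0.0, 0.001]
ft_force: [0.1, 1.0, -1.0]
width: 0.0628
grip_force: 0.0
time: 15.1
ee_pos: [0.4763, -0.1514, 0.018]
eef_rot: [0.749, 0.663, 0.0, 0.0]
ft_force: [-0.5, 0.0, -0.5]
width: 0.01
grip_force: 30.0
270 211.5 offset mm 0.09
330 211.5 offset mm 0.09
400 211.5 offset mm 0.09
440 211.5 offset mm 0.09
t 15.2 pos [ 0.4762 -0.1514  0.0179] F [-0.2  0.7 -1.1] w 0.0098 g 30.0
tilt [ 0. -0. -1.] shift first [ 1.29  -0.374  0.002]  yaw units -0.208
if yaw first [1.342 0.06  0.002]
```

```bash
python3 -m crank '0 0 0 -0.06 -1;0 0 0 -0.06 -1;0 0 0 -0.06 -1;0 0 0 -0.028 -1;0.1 0 0 0 -1;0.15 0 0 0 -1;0.15 0 0 0 -1;0.15 0 0 0 -1;0.15 0.01 0 0 -1;0.15 0.01 0 0 -1'; python3 -m crank '0.15 0.01 0 0 -1;0.15 0.01 0 0 -1;0.15 0.01 0 0 -1;0.05 0.01 0 0 -1;0 0 0 0 -1;0 0 0 0 -1'; python3 bay.py 3 -.16 .0001 .0178; python3 off.py
```

```text
time: 16.15
ee_pos: [0.4451, 0.0169, 0.0178]
eef_rot: [0.631, 0.776, -0.0, 0.0]
ft_force: [0.9, 0.5, -1.0]
width: 0.0095
grip_force: 30.0
time: 16.75
ee_pos: [0.433, 0.1144, 0.0176]
eef_rot: [0.631, 0.776, -0.0, 0.0]
ft_force: [1.0, -0.7, -1.8]
width: 0.0097
grip_force: 30.0
t 16.8 pos [0.433  0.1144 0.0176] F [ 1.  -0.7 -1.8] w 0.0097 g 30.0
tilt [-0.    -0.001 -1.   ] shift first [ 0.004  0.001 -0.001]  yaw units -0.0
if yaw first [ 0.004  0.001 -0.001]
270 212.5 offset mm -0.27
330 211.5 offset mm 0.28
400 211.5 offset mm 0.28
440 211.5 offset mm 0.28
```

```bash
python3 -m crank '0.004 0 0.016 0 -1;0 0.08 0 0 -1;0 0.07 0 0 -1;0 0.04 0 0 -1;0 0.04 0 0 -1;0 0.04 0 0 -1;0 0.04 0 0 -1;0 0.04 0 0 -1'; python3 -m crank '0 0.05 0 0 -1;0 0.05 0 0 -1;0 0.05 0 0 -1;0 0.05 0 0 -1;0 0.03 0 0 -1;0 0 0 0 -1'; python3 bay.py 3 -.04 .0001 .0145
```

```text
time: 17.6
ee_pos: [0.5018, 0.1304, 0.0145]
eef_rot: [0.631, 0.776, -0.0, 0.0]
ft_force: [0.1, 0.4, -1.0]
width: 0.0099
grip_force: 30.0
time: 18.2
ee_pos: [0.547, 0.1401, 0.0145]
eef_rot: [0.631, 0.776, 0.0, -0.0]
ft_force: [-0.5, 0.4, -1.6]
width: 0.0099
grip_force: 30.0
t 18.2 pos [0.547  0.1401 0.0145] F [-0.5  0.4 -1.6] w 0.0099 g 30.0
tilt [ 0.  0. -1.] shift first [-0.006  0.017 -0.   ]  yaw units 0.0
if yaw first [-0.006  0.017 -0.   ]
```

```bash
python3 -m crank '0 0.012 0 0 -1;0 0 0 0 -1'; python3 -m crank '0 0.008 0 0 -1;0 0 0 0 -1'; python3 -m crank '0 0.01 0 0 -1;0 0 0 0 -1';python3 bay.py 3 -.04 .0001 .0145
```

```text
time: 18.4
ee_pos: [0.5486, 0.1403, 0.0145]
eef_rot: [0.631, 0.776, -0.0, 0.0]
ft_force: [-0.2, -0.4, -0.7]
width: 0.0096
grip_force: 30.0
time: 18.6
ee_pos: [0.5503, 0.1406, 0.0146]
eef_rot: [0.631, 0.776, 0.0, 0.0]
ft_force: [0.5, 0.3, -0.5]
width: 0.0095
grip_force: 30.0
time: 18.8
ee_pos: [0.5507, 0.1406, 0.014]
eef_rot: [0.631, 0.776, -0.001, -0.001]
ft_force: [-5.5, -0.7, 1.0]
width: 0.0098
grip_force: 30.0
t 18.8 pos [0.5507 0.1406 0.014 ] F [-5.5 -0.7  1. ] w 0.0098 g 30.0
tilt [-0.003 -0.001 -1.   ] shift first [-0.004 -0.002 -0.002]  yaw units 0.0
if yaw first [-0.004 -0.002 -0.002]
```

```bash
python3 -m crank '0 -0.007 0 0 -1;0 0 0 0 -0.2;0 0 0 0 -0.2;0 0 0 0 -0.2;0 0 0 0 -0.2;0 0 0 0 -0.2;0 0 0 0 -0.2;0 0 0 0 -0.2;0 0 -0.05 0 -0.2;0 0 -0.15 0 1';python3 -m crank '0 0 -0.15 0 1;0 0 -0.16 0 1;0 0 0 0 1'; python3 loc.py top; python3 go.py .4713 -.2625 .12 .199
```

```text
time: 19.8
ee_pos: [0.5492, 0.1402, 0.0533]
eef_rot: [0.631, 0.776, -0.002, -0.001]
ft_force: [0.8, 0.1, -0.0]
width: 0.0377
grip_force: 0.0
time: 20.1
ee_pos: [0.5531, 0.142, 0.1215]
eef_rot: [0.631, 0.776, 0.003, 0.002]
ft_force: [0.0, 1.0, -0.1]
width: 0.059
grip_force: 0.0
[ 0.4714 -0.2631] 0.202 (86, 30)
[ 0.4609 -0.3345] -0.053 (88, 31)
t 20.1 pos [0.5521 0.1413 0.1192] F [-0.2  0.  -0.3] w 0.0629 g 0.0
tilt [ 0.004  0.    -1.   ] shift first [-1.894 -0.807 -0.007]  yaw units 0.004
if yaw first [-1.899 -0.795 -0.006]
```

```bash
python3 -m crank '-0.09 -0.04 0 0 1;-0.2 -0.085 0 0 1;-0.2 -0.085 0 0 1;-0.2 -0.085 0 0 1;-0.2 -0.085 0 0 1;-0.2 -0.085 0 0 1;-0.2 -0.085 0 0 1;-0.2 -0.085 0 0 1;-0.2 -0.08 0 0 1;-0.2 -0.08 0 0 1'; python3 -m crank '0 0 0 0 1;0 0 0 0 1;0 0 0 0 1'; python3 loc.py wrist; python3 go.py .4713 -.2625 .0137 .199
```

```text
time: 21.15
ee_pos: [0.471, -0.2633, 0.116]
eef_rot: [0.631, 0.776, -0.0, -0.0]
ft_force: [0.3, -0.1, -0.8]
width: 0.0869
grip_force: 0.0
time: 21.45
ee_pos: [0.4722, -0.2602, 0.1162]
eef_rot: [0.63, 0.776, 0.0, -0.0]
ft_force: [-0.5, 0.4, -0.3]
width: 0.0871
grip_force: 0.0
[ 0.4725 -0.263 ] 0.206 (86, 31)
t 21.5 pos [ 0.4724 -0.2601  0.1163] F [-0.2 -0.1 -0.5] w 0.0866 g 0.0
tilt [-0.     0.001 -1.   ] shift first [-0.011 -0.008  0.513]  yaw units 0.005
if yaw first [-0.011 -0.008  0.513]
```

```bash
python3 -m crank '-0.014 0 0.1 0 1;0 0 0.15 0 1;0 0 0.14 0 1;0 0 0.09 0 1;0 0 0.033 0 1;0 0 0 0 1;0 0 0 0 -1;0 0 0 0 -1;0 0 0 0 -1;0 0 0 0 -1' 30; python3 -m crank '0 0 0 0 -1;0 0 0 0 -1;0 0 0 0 -1;0 0 0 0 -1;0 0 0 0 -1;0 0 0 0 -1;0 0 0 0 -1;0 0 -0.01 0 -1;0 0 -0.01 0 -1;0 0 0 0 -1' 30;python3 off.py; python3 bay.py 2 -.16 0 .0178
```

```text
time: 22.5
ee_pos: [0.4729, -0.2647, 0.0145]
eef_rot: [0.631, 0.776, -0.0, 0.001]
ft_force: [0.5, 0.3, -0.0]
width: 0.063
grip_force: 0.0
time: 23.5
ee_pos: [0.4728, -0.2645, 0.0183]
eef_rot: [0.631, 0.776, -0.0, 0.0]
ft_force: [-0.0, -0.2, -0.8]
width: 0.0096
grip_force: 30.0
270 208.5 offset mm 1.76
330 209.5 offset mm 1.21
400 208.5 offset mm 1.76
440 208.5 offset mm 1.76
t 23.6 pos [ 0.4727 -0.2645  0.0181] F [-1.1 -0.4 -0.1] w 0.0099 g 30.0
tilt [ 0. -0. -1.] shift first [1.64e+00 1.92e-01 1.00e-03]  yaw units 0.0
if yaw first [1.64e+00 1.91e-01 1.00e-03]
```

```bash
python3 -m crank '0.08 0 0 0 -1;0.16 0 0 0 -1;0.16 0 0 0 -1;0.16 0.02 0 0 -1;0.16 0.02 0 0 -1;0.16 0.03 0 0 -1;0.16 0.03 0 0 -1;0.16 0.03 0 0 -1;0.16 0.03 0 0 -1;0.16 0.03 0 0 -1';python3 -m crank '0.1 0 0 0 -1;0.012 0 0 0 -1;0 0 0 0 -1;0 0 0 0 -1'; python3 off.py; python3 bay.py 2 -.16 .0017 .0178
```

```text
time: 24.55
ee_pos: [0.447, 0.0429, 0.0179]
eef_rot: [0.631, 0.776, -0.0, 0.0]
ft_force: [0.6, -0.7, -1.8]
width: 0.0098
grip_force: 30.0
time: 24.95
ee_pos: [0.4433, 0.0619, 0.0178]
eef_rot: [0.631, 0.775, -0.0, 0.0]
ft_force: [-0.2, 0.6, -1.1]
width: 0.01
grip_force: 30.0
270 209.5 offset mm 1.3
330 208.5 offset mm 1.85
400 209.5 offset mm 1.3
440 209.5 offset mm 1.3
t 25.0 pos [0.4434 0.0618 0.0178] F [ 0.3 -0.7 -1. ] w 0.0096 g 30.0
tilt [-0.    -0.001 -1.   ] shift first [0.005 0.004 0.   ]  yaw units -0.001
if yaw first [0.005 0.004 0.   ]
```

```bash
python3 -m crank '0.004 0 0.016 0 -1;0 0.08 0 0 -1;0 0.07 0 0 -1;0 0.04 0 0 -1;0 0.04 0 0 -1;0 0.04 0 0 -1;0 0.04 0 0 -1;0 0.04 0 0 -1'; python3 -m crank '0 0.05 0 0 -1;0 0.05 0 0 -1;0 0.05 0 0 -1;0 0.05 0 0 -1;0 0.03 0 0 -1;0 0 0 0 -1'; python3 -m crank '0 0.01 0 0 -1;0 0.01 0 0 -1;0 0 0 0 -1';  python3 bay.py 2 -.04 .0015 .0145
```

```text
time: 25.8
ee_pos: [0.5123, 0.0779, 0.0147]
eef_rot: [0.631, 0.776, -0.0, 0.0]
ft_force: [0.8, 0.4, -1.0]
width: 0.0098
grip_force: 30.0
time: 26.4
ee_pos: [0.5576, 0.0876, 0.0147]
eef_rot: [0.631, 0.776, 0.0, -0.0]
ft_force: [-0.1, 0.1, -0.3]
width: 0.0099
grip_force: 30.0
time: 26.7
ee_pos: [0.5608, 0.088, 0.0148]
eef_rot: [0.631, 0.776, -0.0, 0.0]
ft_force: [-0.4, 0.2, -0.6]
width: 0.0097
grip_force: 30.0
t 26.7 pos [0.5608 0.088  0.0148] F [-0.4  0.2 -0.6] w 0.0097 g 30.0
tilt [ 0. -0. -1.] shift first [-0.004  0.002  0.001]  yaw units 0.0
if yaw first [-0.004  0.002  0.001]
```

```bash
python3 -m crank '0 0.008 0 0 -1;0 0 0 0 -1'; python3 -m crank '0 0.008 0 0 -1;0 0 0 0 -1';python3 bay.py 2 -.04 .0015 .0145
```

```text
time: 26.9
ee_pos: [0.5619, 0.0882, 0.0146]
eef_rot: [0.631, 0.776, -0.0, -0.0]
ft_force: [-1.6, -0.4, -1.3]
width: 0.0097
grip_force: 30.0
time: 27.1
ee_pos: [0.562, 0.0881, 0.0141]
eef_rot: [0.631, 0.776, -0.002, -0.001]
ft_force: [-8.4, -2.5, 2.0]
width: 0.0097
grip_force: 30.0
t 27.1 pos [0.562  0.0881 0.0141] F [-8.4 -2.5  2. ] w 0.0097 g 30.0
tilt [-0.004 -0.002 -1.   ] shift first [-0.003 -0.003 -0.002]  yaw units 0.0
if yaw first [-0.003 -0.003 -0.002]
```

```bash
python3 -m crank '0 -0.01 0 0 -1;0 0 0 0 -0.2;0 0 0 0 -0.2;0 0 0 0 -0.2;0 0 0 0 -0.2;0 0 0 0 -0.2;0 0 0 0 -0.2;0 0 0 0 -0.2;0 0 -0.05 0 -0.2;0 0 -0.15 0 1';python3 -m crank '0 0 -0.15 0 1;0 0 -0.16 0 1;0 0 0 0 1'; python3 loc.py top; python3 go.py .4609 -.3345 .12 -.053
```

```text
time: 28.1
ee_pos: [0.5602, 0.0879, 0.0535]
eef_rot: [0.631, 0.776, -0.001, -0.002]
ft_force: [0.0, -0.8, -0.2]
width: 0.0377
grip_force: 0.0
time: 28.4
ee_pos: [0.5643, 0.0893, 0.1218]
eef_rot: [0.631, 0.776, 0.002, 0.003]
ft_force: [0.7, -0.4, 0.8]
width: 0.0592
grip_force: 0.0
[0.5085 0.2368] 0.207 (50, 31)
[0.5135 0.1893] 0.166 (60, 31)
[ 0.4609 -0.3345] -0.053 (88, 31)
t 28.4 pos [0.5633 0.0887 0.1194] F [ 0.9  0.3 -1. ] w 0.0631 g 0.0
tilt [ 0.004 -0.    -1.   ] shift first [-1.968 -0.932 -0.005]  yaw units 0.164
if yaw first [-2.14  -0.399 -0.003]
```

```bash
python3 -m crank '0 0 0 0.08 1;0 0 0 0.084 1;-0.1 -0.02 0 0 1;-0.2 -0.04 0 0 1;-0.2 -0.04 0 0 1;-0.2 -0.04 0 0 1;-0.2 -0.04 0 0 1;-0.2 -0.04 0 0 1;-0.2 -0.04 0 0 1;-0.2 -0.04 0 0 1'; python3 -m crank '-0.2 -0.03 0 0 1;-0.2 -0.03 0 0 1;-0.2 -0.03 0 0 1;0 0 0 0 1;0 0 0 0 1;0 0 0 0 1'; python3 loc.py wrist; python3 go.py .4609 -.3345 .0137 -.053
```

```text
time: 29.45
ee_pos: [0.485, -0.2096, 0.1162]
eef_rot: [0.725, 0.688, -0.0, -0.0]
ft_force: [0.2, -0.0, 0.2]
width: 0.087
grip_force: 0.0
time: 30.05
ee_pos: [0.4622, -0.3256, 0.1164]
eef_rot: [0.725, 0.689, 0.0, -0.0]
ft_force: [0.1, -0.3, -0.5]
width: 0.0871
grip_force: 0.0
[ 0.4621 -0.3351] -0.032 (86, 31)
t 30.1 pos [ 0.4624 -0.3254  0.1166] F [ 0.1  0.1 -0.8] w 0.087 g 0.0
tilt [-0.     0.001 -1.   ] shift first [-0.046 -0.005  0.514]  yaw units 0.002
if yaw first [-0.046 -0.005  0.514]
```

```bash
python3 -m crank '-0.048 0 0.05 -0.012 1;0 0 0.15 0 1;0 0 0.16 0 1;0 0 0.11 0 1;0 0 0.043 0 1;0 0 0 0 1;0 0 0 0 -1;0 0 0 0 -1;0 0 0 0 -1;0 0 0 0 -1' 30; python3 -m crank '0 0 0 0 -1;0 0 0 0 -1;0 0 0 0 -1;0 0 0 0 -1;0 0 0 0 -1;0 0 0 0 -1;0 0 0 0 -1;0 0 -0.01 0 -1;0 0 -0.01 0 -1;0 0 0 0 -1' 30;python3 off.py; python3 bay.py 1 -.16 0 .0178
```

```text
time: 31.1
ee_pos: [0.4618, -0.3369, 0.0149]
eef_rot: [0.719, 0.695, -0.0, 0.001]
ft_force: [-0.3, -0.1, -0.9]
width: 0.0629
grip_force: 0.0
time: 32.1
ee_pos: [0.4615, -0.3367, 0.0184]
eef_rot: [0.719, 0.695, -0.0, 0.0]
ft_force: [0.1, 0.4, -2.0]
width: 0.0099
grip_force: 30.0
270 209.5 offset mm 1.09
330 210.5 offset mm 0.54
400 209.5 offset mm 1.09
440 209.5 offset mm 1.09
t 32.1 pos [ 0.4615 -0.3366  0.0183] F [ 0.2  1.2 -1.8] w 0.01 g 30.0
tilt [ 0. -0. -1.] shift first [ 1.749 -0.096  0.002]  yaw units -0.152
if yaw first [1.722 0.32  0.002]
```

```bash
python3 -m crank '0 0 0 -0.07 -1;0 0 0 -0.082 -1;0.1 0 0 0 -1;0.17 0 0 0 -1;0.17 0 0 0 -1;0.17 0 0 0 -1;0.17 0 0 0 -1;0.17 0.02 0 0 -1;0.17 0.04 0 0 -1;0.17 0.06 0 0 -1'; python3 -m crank '0.17 0.06 0 0 -1;0.17 0.06 0 0 -1;0.08 0.06 0 0 -1;0 0.02 0 0 -1;0 0 0 0 -1;0 0 0 0 -1'; python3 off.py; python3 bay.py 1 -.16 .001 .0178
```

```text
time: 33.15
ee_pos: [0.4318, -0.0782, 0.0182]
eef_rot: [0.631, 0.776, -0.0, 0.0]
ft_force: [1.3, 0.6, -2.5]
width: 0.0099
grip_force: 30.0
time: 33.75
ee_pos: [0.4542, 0.0102, 0.018]
eef_rot: [0.632, 0.775, -0.0, -0.0]
ft_force: [-0.4, -1.3, -1.9]
width: 0.01
grip_force: 30.0
270 209.5 offset mm 1.27
330 209.5 offset mm 1.27
400 209.5 offset mm 1.27
440 209.5 offset mm 1.27
t 33.8 pos [0.4541 0.0101 0.0179] F [ 0.5 -0.2 -2.1] w 0.0098 g 30.0
tilt [-0.001 -0.    -1.   ] shift first [0.012 0.004 0.001]  yaw units -0.001
if yaw first [0.012 0.004 0.001]
```

```bash
python3 -m crank '0.011 0 0.017 0 -1;0 0.08 0 0 -1;0 0.07 0 0 -1;0 0.04 0 0 -1;0 0.04 0 0 -1;0 0.04 0 0 -1;0 0.04 0 0 -1;0 0.04 0 0 -1'; python3 -m crank '0 0.05 0 0 -1;0 0.05 0 0 -1;0 0.05 0 0 -1;0 0.05 0 0 -1;0 0.03 0 0 -1;0 0 0 0 -1'; python3 -m crank '0 0.01 0 0 -1;0 0.01 0 0 -1;0 0 0 0 -1'; python3 -m crank '0 0.008 0 0 -1;0 0 0 0 -1'; python3 bay.py 1 -.04 .0012 .0145
```

```text
time: 34.6
ee_pos: [0.5231, 0.0277, 0.0147]
eef_rot: [0.631, 0.776, -0.0, 0.0]
ft_force: [0.7, -0.6, -3.3]
width: 0.0099
grip_force: 30.0
time: 35.2
ee_pos: [0.5684, 0.0375, 0.0147]
eef_rot: [0.631, 0.776, 0.0, -0.0]
ft_force: [0.4, 0.4, -1.8]
width: 0.0098
grip_force: 30.0
time: 35.5
ee_pos: [0.5716, 0.0378, 0.0148]
eef_rot: [0.631, 0.776, -0.0, 0.0]
ft_force: [-0.6, -0.8, -0.8]
width: 0.0096
grip_force: 30.0
time: 35.7
ee_pos: [0.5726, 0.0379, 0.0146]
eef_rot: [0.631, 0.776, -0.001, -0.0]
ft_force: [-2.5, -1.4, -0.3]
width: 0.0096
grip_force: 30.0
t 35.7 pos [0.5726 0.0379 0.0146] F [-2.5 -1.4 -0.3] w 0.0096 g 30.0
tilt [-0.001 -0.001 -1.   ] shift first [-0.005 -0.005  0.   ]  yaw units 0.0
if yaw first [-0.005 -0.005  0.   ]
```

```bash
python3 -m crank '0 -0.002 0 0 -1;0 0 0 0 -0.2;0 0 0 0 -0.2;0 0 0 0 -0.2;0 0 0 0 -0.2;0 0 0 0 -0.2;0 0 0 0 -0.2;0 0 0 0 -0.2;0 0 -0.05 0 -0.2;0 0 -0.15 0 1';python3 -m crank '0 0 -0.2 0 1;0 0 -0.24 0 1;0 0 -0.24 0 1;0 0 0 0 1'; python3 go.py .659 -.19 .2 0
```

```text
time: 36.7
ee_pos: [0.5709, 0.0379, 0.0535]
eef_rot: [0.631, 0.776, -0.001, -0.002]
ft_force: [0.1, -0.7, 0.1]
width: 0.038
grip_force: 0.0
time: 37.1
ee_pos: [0.5757, 0.0393, 0.1983]
eef_rot: [0.631, 0.776, 0.003, 0.004]
ft_force: [-0.1, 0.6, 0.5]
width: 0.0671
grip_force: 0.0
t 37.1 pos [0.5757 0.0393 0.1983] F [-0.1  0.6  0.5] w 0.0671 g 0.0
tilt [ 0.01  0.   -1.  ] shift first [-1.208  0.174 -0.004]  yaw units 0.131
if yaw first [-1.147  0.417 -0.002]
```

```bash
python3 -m crank '0 0 0 0.065 1;0 0 0 0.065 1;-0.1 0.06 0 0 1;-0.2 0.06 0 0 1;-0.2 0.06 0 0 1;-0.2 0.06 0 0 1;-0.2 0.06 0 0 1;-0.2 0.06 0 0 1;-0.05 0.06 0 0 1;0 0 0 0 1';python3 -m crank '0 0 0 0 1;0 0 0 0 1'; python3 go.py .659 -.19 .2 0;python3 - <<'E'
from h import *
c=pose("wrist"); cv2.imwrite("pics/w6.png",c["img"])
E
```

```text
time: 38.1
ee_pos: [0.6571, -0.1944, 0.1903]
eef_rot: [0.708, 0.706, -0.0, -0.0]
ft_force: [-0.6, 0.4, -0.5]
width: 0.0868
grip_force: 0.0
time: 38.3
ee_pos: [0.6567, -0.1901, 0.1912]
eef_rot: [0.706, 0.708, 0.0, -0.0]
ft_force: [0.8, 0.6, 0.1]
width: 0.087
grip_force: 0.0
t 38.3 pos [ 0.6567 -0.1901  0.1912] F [0.8 0.6 0.1] w 0.087 g 0.0
tilt [ 0.  0. -1.] shift first [ 0.001  0.011 -0.044]  yaw units 0.002
if yaw first [ 0.001  0.011 -0.044]
```

View pics/w6.png

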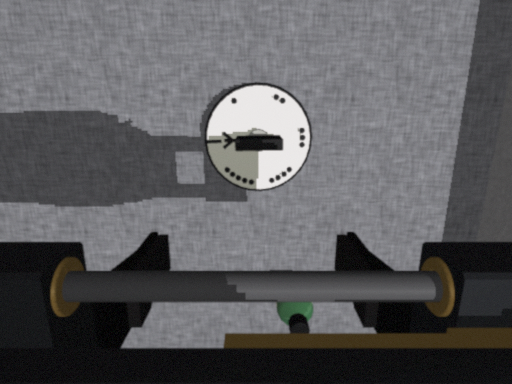

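The dial centre is at about (258,136), with zero at the left and five dots at (239,176). The wing lies along row 142, with its arrow near (230,140). I'll zoom in to read the exact arrow angle.

Run:
```python
from h import *
c=pose("wrist"); cv2.imwrite("pics/w7.png",cv2.resize(c["img"][75:200,190:330],None,fx=4.5,fy=4.5,interpolation=cv2.INTER_CUBIC))
for n,uv in dict(m3=(302,137),m1=(234,100),m4=(282,174.5),m2=(279.5,99),m5=(239,176),tip=(222,141)).items(): print(n,unproj(c,uv,.028)[:2].round(4))
for z in(.04,.072): print(proj(c,[.659,-.15,z]),proj(c,[.659,-.15,.028]))
```

```text
m3 [ 0.7041 -0.1467]
m1 [ 0.6397 -0.113 ]
m4 [ 0.686  -0.1832]
m2 [ 0.6818 -0.112 ]
m5 [ 0.6437 -0.1848]
tip [ 0.6278 -0.1507]
[254.79458834 141.78908828] [254.68587203 140.35376233]
[255.1283636  146.19575237] [254.68587203 140.35376233]
```

View pics/w7.png

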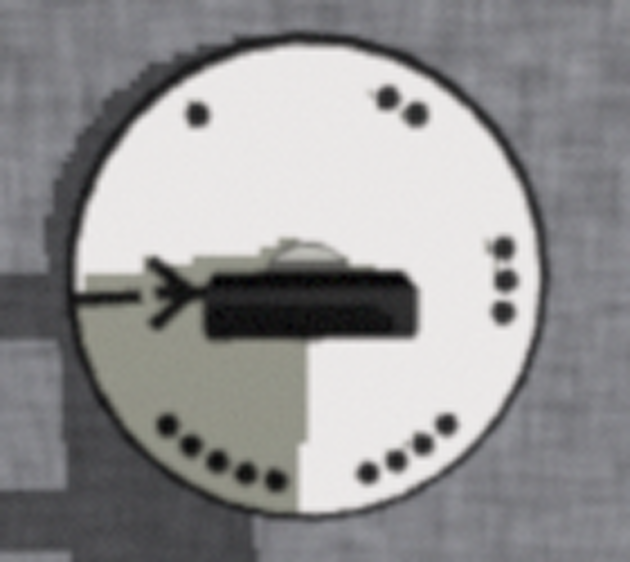

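The arrow is at the left end, within a few degrees of zero. Before winding I'll check that all carriers are home.

```bash
python3 - <<'E'
from h import *
c=pose("top"); cv2.imwrite("pics/t6.png",cv2.resize(c["img"][105:225,140:270],None,fx=5,fy=5,interpolation=cv2.INTER_CUBIC))
print(read_state()["joint_positions"].round(2))
E
python3 go.py .662 -.149 .1 1.571
```

```text
[ 0.66  0.56 -0.67  1.3   0.35  1.39  0.01]
t 38.5 pos [ 0.6568 -0.1909  0.1912] F [-1.  -0.1  0.8] w 0.0871 g 0.0
tilt [ 0. -0. -1.] shift first [0.209 0.027 0.456]  yaw units -0.999
if yaw first [-0.026  0.209  0.456]
```

View pics/t6.png

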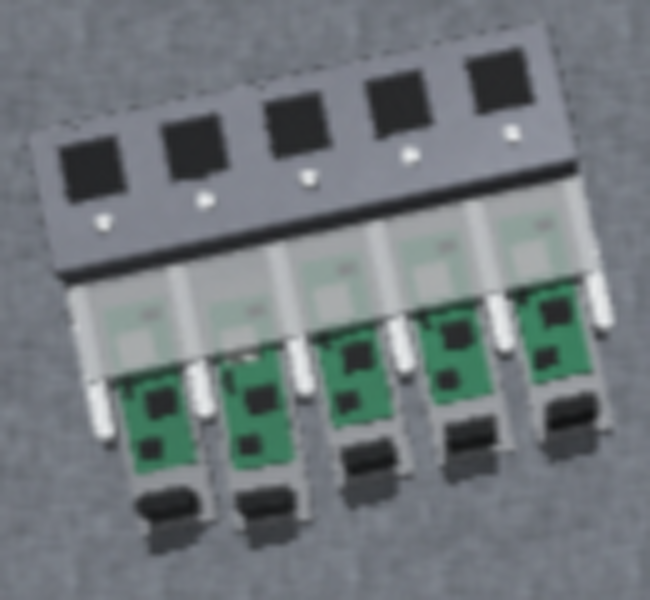

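The second carrier from the left, A in bay 4, has its tab at (266,502) where about (266,480) is expected. It has been knocked about 10 mm out. I'll grip it again and push it home.

```bash
python3 go.py .53 .187 .12 .2045; python3 -m crank '0 0 0 -0.065 1;0 0 0 -0.065 1;0.1 -0.05 0 0 1;0.2 -0.1 0.03 0 1;0.2 -0.1 0.03 0 1;0.2 -0.1 0.03 0 1;0.2 -0.1 0.03 0 1;0.2 -0.1 0.03 0 1;0.2 -0.1 0.03 0 1;0.2 -0.1 0.03 0 1'; python3 -m crank '0 0 0 0 1;0 0 0 0 1'; python3 go.py .53 .187 .12 .2045
```

```text
t 38.5 pos [ 0.6568 -0.1909  0.1912] F [-1.  -0.1  0.8] w 0.0871 g 0.0
tilt [ 0. -0. -1.] shift first [ 1.891 -0.63   0.355]  yaw units -0.129
if yaw first [ 1.979 -0.237  0.356]
time: 39.45
ee_pos: [0.4474, 0.0727, 0.1485]
eef_rot: [0.631, 0.776, -0.0, 0.001]
ft_force: [0.5, 1.5, 0.7]
width: 0.0874
grip_force: 0.0
time: 39.65
ee_pos: [0.4486, 0.0718, 0.149]
eef_rot: [0.63, 0.776, -0.0, 0.001]
ft_force: [0.2, 0.1, -0.1]
width: 0.0869
grip_force: 0.0
t 39.6 pos [0.4486 0.0718 0.149 ] F [ 0.2  0.1 -0.1] w 0.0869 g 0.0
tilt [ 0.001 -0.002 -1.   ] shift first [0.48  0.517 0.144]  yaw units 0.002
if yaw first [0.482 0.516 0.144]
```

```bash
python3 -m crank '0.16 0.13 0.04 0 1;0.16 0.13 0.04 0 1;0.16 0.13 0.04 0 1;0 0.12 0.02 0 1;0 0 0 0 1;0 0 0 0 1'; python3 go.py .53 .187 .014 .2045
python3 - <<'E'
from h import *
c=pose("wrist"); cv2.imwrite("pics/w8.png",c["img"])
E
```

```text
time: 40.25
ee_pos: [0.5297, 0.1855, 0.1201]
eef_rot: [0.631, 0.775, -0.0, -0.001]
ft_force: [-0.4, -0.9, -0.1]
width: 0.0871
grip_force: 0.0
t 40.2 pos [0.5297 0.1855 0.1201] F [-0.4 -0.9 -0.1] w 0.0871 g 0.0
tilt [-0.001  0.    -1.   ] shift first [0.007 0.004 0.53 ]  yaw units -0.0
if yaw first [0.007 0.004 0.53 ]
```

View pics/w8.png

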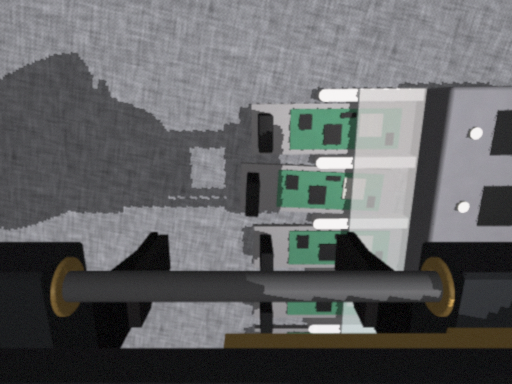

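A's tab is at column 252 while the others are at 265, so A is straight but out by about 11 mm. I'll descend, grip and push.

```bash
python3 -m crank '0.005 0 0.1 0 1;0 0 0.15 0 1;0 0 0.14 0 1;0 0 0.1 0 1;0 0 0.037 0 1;0 0 0 0 -1;0 0 0 0 -1;0 0 0 0 -1;0 0 0 0 -1;0 0 0 0 -1' 30; python3 -m crank '0 0 0 0 -1;0 0 0 0 -1;0 0 0 0 -1;0 0 0 0 -1;0 0 0 0 -1;0 0 0 0 -1;0 0 -0.003 0 -1;0 0.02 0 0 -1;0 0.015 0 0 -1;0 0 0 0 -1' 30; python3 bay.py 4 -.04 .0017 .0145
```

```text
time: 41.3
ee_pos: [0.5294, 0.1871, 0.0159]
eef_rot: [0.631, 0.776, 0.0, 0.0]
ft_force: [-0.0, -0.0, 0.0]
width: 0.0554
grip_force: 0.0
time: 42.3
ee_pos: [0.5353, 0.1871, 0.0154]
eef_rot: [0.631, 0.775, -0.002, -0.0]
ft_force: [-2.8, -5.1, 2.0]
width: 0.01
grip_force: 29.7
t 42.3 pos [0.5353 0.1871 0.0154] F [-2.8 -5.1  2. ] w 0.01 g 29.7
tilt [-0.002 -0.003 -1.   ] shift first [0.005 0.026 0.005]  yaw units -0.0
if yaw first [0.005 0.026 0.005]
```

```bash
python3 -m crank '0.003 0.01 0 0 -1;0 0.01 0 0 -1;0 0 0 0 -1' 30; python3 -m crank '0 0.008 0 0 -1;0 0 0 0 -1'; python3 -m crank '0 0.008 0 0 -1;0 0 0 0 -1'; python3 bay.py 4 -.04 .0017 .0145
```

```text
time: 42.6
ee_pos: [0.538, 0.1877, 0.0154]
eef_rot: [0.631, 0.775, -0.003, -0.0]
ft_force: [-9.6, -9.7, 8.4]
width: 0.0096
grip_force: 29.7
time: 42.8
ee_pos: [0.5395, 0.188, 0.0154]
eef_rot: [0.631, 0.775, -0.003, -0.0]
ft_force: [-9.9, -9.5, 8.9]
width: 0.0099
grip_force: 29.7
time: 43.0
ee_pos: [0.5402, 0.188, 0.0153]
eef_rot: [0.631, 0.775, -0.004, -0.001]
ft_force: [-14.2, -11.3, 12.7]
width: 0.0099
grip_force: 29.8
t 43.0 pos [0.5402 0.188  0.0153] F [-14.2 -11.3  12.7] w 0.0099 g 29.8
tilt [-0.006 -0.006 -1.   ] shift first [0.005 0.002 0.004]  yaw units -0.0
if yaw first [0.005 0.002 0.004]
```

```bash
python3 -m crank '-0.012 0.002 0 0 -1;0 0 0 0 -1'; python3 -m crank '0 -0.012 0 0 -1;0 0 0 0 -1;0 0 0 0 -0.2;0 0 0 0 -0.2;0 0 0 0 -0.2;0 0 0 0 -0.2;0 0 0 0 -0.2;0 0 0 0 -0.2;0 0 -0.05 0 -0.2;0 0 -0.15 0 1';python3 -m crank '0 0 -0.15 0 1;0 0 -0.16 0 1;0 0 0 0 1;0 0 0 0 1'
python3 - <<'E'
from h import *
c=pose("wrist"); cv2.imwrite("pics/w9.png",c["img"])
g=c["img"].astype(int).sum(2)
for r in(135,193,198,245,250): print(r,[u for u in range(225,285) if g[r,u]<120][:1],[u for u in range(225,285) if g[r,u]<120][-1:])
E
python3 loc.py wrist;python3 go.py .662 -.149 .15 1.571
```

```text
time: 43.2
ee_pos: [0.5404, 0.1875, 0.0153]
eef_rot: [0.631, 0.776, -0.003, -0.002]
ft_force: [-14.2, -6.2, 10.2]
width: 0.0098
grip_force: 29.8
time: 44.2
ee_pos: [0.5399, 0.1871, 0.0547]
eef_rot: [0.631, 0.776, -0.002, -0.001]
ft_force: [0.2, 1.0, -0.9]
width: 0.0378
grip_force: 0.0
time: 44.6
ee_pos: [0.5418, 0.1879, 0.1189]
eef_rot: [0.631, 0.776, 0.001, 0.001]
ft_force: [-0.6, -0.1, -0.3]
width: 0.0672
grip_force: 0.0
135 [241] [253]
193 [244] [256]
198 [244] [255]
245 [245] [255]
250 [245] [255]
[0.5106 0.2376] 0.209 (51, 31)
[0.5216 0.1888] 0.204 (50, 31)
t 44.7 pos [0.541  0.1875 0.1173] F [-0.2 -0.1 -0. ] w 0.0749 g 0.0
tilt [-0.001 -0.001 -1.   ] shift first [-1.77   0.25  -0.163]  yaw units -0.87
if yaw first [-0.605 -1.683 -0.162]
```

A is home again, its tab level with its neighbours. Now the key: travel to it and set the jaw across the wing.

```bash
python3 -m crank '-0.08 0 -0.08 0 1;-0.2 0.03 -0.08 0 1;-0.2 0.03 0 0 1;-0.2 0.03 0 0 1;-0.2 0.03 0 0 1;-0.2 0.03 0 0 1;-0.2 0.03 0 0 1;-0.2 0.03 0 0 1;-0.2 0.02 0 0 1;-0.2 0.02 0 0 1'; python3 -m crank '-0.05 0 0 -0.09 1;0 0 0 -0.09 1;0 0 0 -0.09 1;0 0 0 -0.09 1;0 0 0 -0.09 1;0 0 0 -0.09 1;0 0 0 -0.09 1;0 0 0 -0.09 1;0 0 0 -0.09 1;0 0 0 -0.06 1'; python3 -m crank '0 0 0 0 1;0 0 0 0 1';python3 go.py .662 -.149 .042 1.571
```

```text
time: 45.7
ee_pos: [0.6666, -0.1717, 0.1484]
eef_rot: [0.631, 0.776, -0.001, -0.001]
ft_force: [0.7, -0.2, 0.2]
width: 0.0869
grip_force: 0.0
time: 46.7
ee_pos: [0.6684, -0.1798, 0.1484]
eef_rot: [-0.003, 1.0, 0.0, -0.001]
ft_force: [-0.4, -0.2, 0.6]
width: 0.0869
grip_force: 0.0
time: 46.9
ee_pos: [0.6686, -0.1798, 0.149]
eef_rot: [0.001, 1.0, 0.0, -0.001]
ft_force: [0.0, -0.3, -1.5]
width: 0.0869
grip_force: 0.0
t 46.9 pos [ 0.6686 -0.1798  0.149 ] F [ 0.  -0.3 -1.5] w 0.0869 g 0.0
tilt [-0.001  0.001 -1.   ] shift first [0.032 0.154 0.535]  yaw units -0.001
if yaw first [0.032 0.154 0.535]
```

```bash
python3 -m crank '0.032 0.07 0 0 1;0 0.084 0 0 1;0 0 0.15 0 1;0 0 0.15 0 1;0 0 0.15 0 1;0 0 0.085 0 1;0 0 0 0 -1;0 0 0 0 -1;0 0 0 0 -1;0 0 0 0 -1' 40; python3 go.py .662 -.149 .042 1.571; python3 -m crank '0 0 0 0 -1;0 0 0 0 -1;0 0 0 0 -1;0 0 0 0 -1;0 0 0 0 -1;0 0 0 0 -1;0 0 0 0 -1;0 0 0 0 -1' 40;python3 go.py .662 -.149 .042 1.571
```

```text
time: 47.9
ee_pos: [0.6633, -0.1491, 0.0445]
eef_rot: [-0.0, 1.0, -0.0, 0.001]
ft_force: [-0.9, 0.1, 0.8]
width: 0.0628
grip_force: 0.0
t 47.9 pos [ 0.6633 -0.1491  0.0445] F [-0.9  0.1  0.8] w 0.0628 g 0.0
tilt [ 0.002 -0.001 -1.   ] shift first [0.007 0.001 0.013]  yaw units 0.0
if yaw first [0.007 0.001 0.013]
time: 48.7
ee_pos: [0.6625, -0.1488, 0.043]
eef_rot: [-0.001, 1.0, 0.0, 0.0]
ft_force: [-0.6, 1.0, -0.4]
width: 0.01
grip_force: 40.0
t 48.7 pos [ 0.6625 -0.1488  0.043 ] F [-0.6  1.  -0.4] w 0.01 g 40.0
tilt [ 0.  0. -1.] shift first [ 0.002 -0.001  0.005]  yaw units 0.001
if yaw first [ 0.002 -0.001  0.005]
```

```bash
python3 -m crank '0 0 0 0.08 -1;0 0 0 0.08 -1;0 0 0 0.08 -1;0 0 0 0.08 -1;0 0 0 0.08 -1;0 0 0 0.08 -1;0 0 0 0.08 -1;0 0 0 0.08 -1;0 0 0 0.08 -1;0 0 0 0.08 -1'; python3 -m crank '0 0 0 0 -1'; python3 go.py .6625 -.1488 .042 -1.571; python3 -c "
from h import *
s=read_state();print(s['torque'],s['joint_positions'][6])"
```

```text
time: 49.7
ee_pos: [0.6623, -0.149, 0.0429]
eef_rot: [0.589, 0.808, -0.0, -0.0]
ft_force: [-0.8, 0.4, 0.1]
width: 0.0097
grip_force: 40.0
time: 49.8
ee_pos: [0.6623, -0.1491, 0.0429]
eef_rot: [0.588, 0.809, -0.0, -0.0]
ft_force: [-0.1, -0.2, -0.4]
width: 0.0094
grip_force: 40.0
t 49.8 pos [ 0.6623 -0.1491  0.0429] F [-0.1 -0.2 -0.4] w 0.0094 g 40.0
tilt [-0. -0. -1.] shift first [0.001 0.001 0.005]  yaw units 1.199
if yaw first [ 0.001 -0.001  0.005]
[0.1142697  0.05528235 0.02706679] 0.15814747670923932
```

```bash
python3 -m crank '0 0 0 0.08 -1;0 0 0 0.08 -1;0 0 0 0.08 -1;0 0 0 0.08 -1;0 0 0 0.08 -1;0 0 0 0.08 -1;0 0 0 0.08 -1;0 0 0 0.08 -1;0 0 0 0.08 -1;0 0 0 0.08 -1'; python3 -m crank '0 0 0 0.08 -1;0 0 0 0.08 -1;0 0 0 0.08 -1;0 0 0 0.08 -1;0 0 0 0.08 -1;0 0 0 0 -1;0 0 0 0 -0.2;0 0 0 0 -0.2;0 0 0 0 -0.2;0 0 0 0 -0.2';  python3 -m crank '0 0 0 0 -0.2;0 0 0 0 -0.2;0 0 0 0 -0.2;0 0 -0.15 0 -0.2;0 0 -0.15 0 0;0 0 0 0 0'; python3 go.py .6625 -.1488 .042 -1.571; python3 -c "
from h import *
s=read_state();print(s['torque'],s['joint_positions'][6])"
```

```text
time: 50.8
ee_pos: [0.6621, -0.149, 0.0429]
eef_rot: [0.951, 0.309, -0.0, -0.0]
ft_force: [-2.5, 0.9, 2.1]
width: 0.0099
grip_force: 40.0
time: 51.8
ee_pos: [0.6626, -0.1493, 0.0429]
eef_rot: [1.0, 0.001, 0.0, 0.0]
ft_force: [0.6, 0.6, 0.1]
width: 0.0313
grip_force: 0.0
time: 52.4
ee_pos: [0.665, -0.1494, 0.1079]
eef_rot: [1.0, 0.0, 0.004, 0.001]
ft_force: [1.0, 0.7, 0.5]
width: 0.0412
grip_force: 0.0
t 52.4 pos [ 0.665  -0.1494  0.1079] F [1.  0.7 0.5] w 0.0412 g 0.0
tilt [ 0.007 -0.001 -1.   ] shift first [-0.015 -0.003  0.329]  yaw units 0.001
if yaw first [-0.015 -0.003  0.329]
[-0.02120594 -0.03340655 -0.01761022] -1.55711382540208
```

```bash
python3 -m crank '0 0 0 -0.09 0;0 0 0 -0.09 0;0 0 0 -0.09 0;0 0 0 -0.09 0;0 0 0 -0.09 0;0 0 0 -0.09 0;0 0 0 -0.09 0;0 0 0 -0.09 0;0 0 0 -0.09 0;0 0 0 -0.09 0' >/dev/null; python3 -m crank '0 0 0 -0.09 0;0 0 0 -0.09 0;0 0 0 -0.09 0;0 0 0 -0.09 0;0 0 0 -0.09 0;0 0 0 -0.09 0;0 0 0 -0.09 0;0 0 0 -0.09 0;0 0 0 -0.09 0;0 0 0 -0.09 0' >/dev/null; python3 -m crank '0 0 0 -0.09 0;0 0 0 -0.09 0;0 0 0 -0.02 0;0 0 0 0 0;0 0 0 0 0'; python3 go.py .6625 -.1488 .042 1.571; python3 -c "
from h import *
c=pose('wrist');cv2.imwrite('pics/w10.png',c['img'])"
```

```text
time: 54.9
ee_pos: [0.6625, -0.1491, 0.1028]
eef_rot: [0.001, 1.0, 0.0, -0.0]
ft_force: [-0.4, 0.0, -0.7]
width: 0.0431
grip_force: 0.0
t 54.9 pos [ 0.6625 -0.1491  0.1028] F [-0.4  0.  -0.7] w 0.0431 g 0.0
tilt [-0.  0. -1.] shift first [-0.     0.002  0.304]  yaw units -0.002
if yaw first [-0.     0.002  0.304]
```

View pics/w10.png

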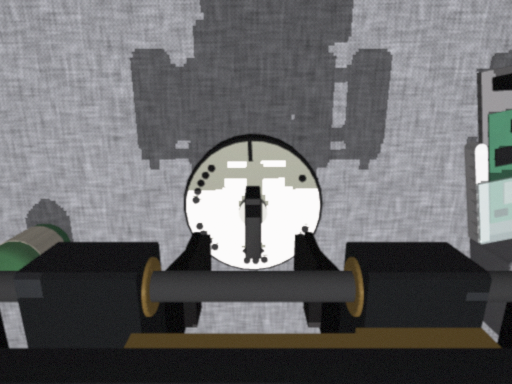

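The view has -x up. The arrow is now by the three dots at (255,250), the zero line is at (250,150) and the five dots are at (203,183). I need about 117° more.

```bash
python3 -m crank '0 0 0.15 0 0;0 0 0.152 0 0;0 0 0 0 -1;0 0 0 0 -1;0 0 0 0 -1;0 0 0 0 -1;0 0 0 0 -1;0 0 0 0 -1;0 0 0 0 -1;0 0 0 0 -1' 40;  python3 -m crank '0 0 0 0 -1;0 0 0 0 -1;0 0 0 0.065 -1;0 0 0 0.065 -1;0 0 0 0.065 -1;0 0 0 0.065 -1;0 0 0 0.065 -1;0 0 0 0.065 -1;0 0 0 0.065 -1;0 0 0 0.065 -1'; python3 -m crank '0 0 0 0.065 -1;0 0 0 0.065 -1;0 0 0 0.065 -1;0 0 0 0.065 -1;0 0 0 0.065 -1;0 0 0 0.065 -1;0 0 0 0.065 -1;0 0 0 0.065 -1;0 0 0 0.065 -1;0 0 0 0.065 -1'; python3 -m crank '0 0 0 0.065 -1;0 0 0 0.065 -1;0 0 0 0 -1'; python3 go.py .6625 -.1488 .042 -.471
```

```text
time: 55.95
ee_pos: [0.6631, -0.1488, 0.0437]
eef_rot: [-0.0, 1.0, 0.0, 0.001]
ft_force: [-1.0, 0.5, 5.9]
width: 0.0095
grip_force: 40.0
time: 56.95
ee_pos: [0.6628, -0.1494, 0.0437]
eef_rot: [0.399, 0.917, -0.0, 0.001]
ft_force: [-3.0, 0.4, 7.1]
width: 0.0096
grip_force: 40.0
time: 57.95
ee_pos: [0.6621, -0.1496, 0.0436]
eef_rot: [0.796, 0.605, -0.001, 0.0]
ft_force: [-5.6, -0.5, 9.7]
width: 0.0097
grip_force: 40.0
time: 58.25
ee_pos: [0.662, -0.1496, 0.0437]
eef_rot: [0.853, 0.521, -0.001, 0.0]
ft_force: [-6.8, -0.4, 9.9]
width: 0.0098
grip_force: 40.0
t 58.2 pos [ 0.662  -0.1496  0.0437] F [-6.8 -0.4  9.9] w 0.0098 g 40.0
tilt [-0.001 -0.001 -1.   ] shift first [0.005 0.001 0.008]  yaw units -0.002
if yaw first [0.005 0.001 0.008]
```

```bash
python3 -m crank '0 0 0 0 -1;0 0 0 0 0;0 0 0 0 0;0 0 0 0 0;0 0 0 0 0;0 0 0 0 0;0 0 0 0 0;0 0 0 0 0;0 0 0 0 0;0 0 -0.1 0 0';  python3 -m crank '0 0 -0.2 0 0;0 0 -0.2 0 0;0 0 -0.2 0 0;-0.15 0 -0.1 0 0;-0.15 0 0 0 0;0 0 0 0 0;0 0 0 0 0'; python3 loc.py top; python3 -c "
from h import *
c=pose('wrist'); t=pose('top')
a=cv2.resize(c['img'][40:250,100:400],(450,315)); b=cv2.resize(t['img'][105:225,140:270],(341,315),interpolation=cv2.INTER_CUBIC)
cv2.imwrite('pics/f.png',np.hstack([a,b]))"
```

```text
time: 59.25
ee_pos: [0.6607, -0.149, 0.06]
eef_rot: [0.852, 0.523, -0.002, -0.002]
ft_force: [0.3, 0.4, -0.3]
width: 0.0436
grip_force: 0.0
time: 59.95
ee_pos: [0.635, -0.2034, 0.2025]
eef_rot: [0.853, 0.522, -0.0, 0.0]
ft_force: [-0.9, 0.1, -0.8]
width: 0.0434
grip_force: 0.0
[0.5083 0.2368] 0.207 (50, 31)
[0.5194 0.1891] 0.184 (49, 31)
[0.5304 0.1361] 0.209 (50, 31)
[0.5418 0.0852] 0.208 (49, 31)
[0.5524 0.0342] 0.21 (49, 31)
```

View pics/f.png

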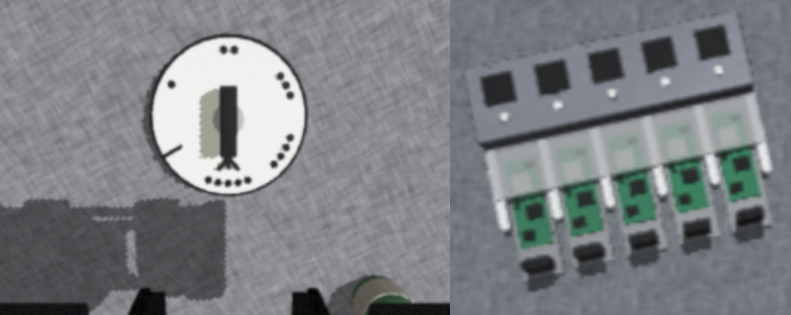

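The arrow, at (228,160), points at the middle of the five dots, (228,182). All five carriers sit evenly at the stops, and the gripper is clear.

```bash
python3 -c "
from bench import workorder
print(workorder.close_job())"
```

```text
the job is handed in; nothing more can be done
None
```

The job is handed in: all four loose carriers are home in the dock beside the parked one, and the key's arrow points at the five-dot mark; the hand-in gave no verdict, so this rests on my last camera check.

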